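# Hook a display-case closer spring onto its post with a spring puller

## Robot

A 6-joint arm with a two-finger parallel gripper is mounted at the origin on the work surface. World frame = base frame: x ahead of the robot, y to its left, z up, the work surface at z = 0. Lengths are in m, angles in rad, forces in N, time in s.
With the tool pointing down it reaches from about 0.375 to 0.975 m from the base axis. Payload 3.8 kg.
Tool frame: the origin (TCP) lies at the very end of the fingers, on their centre line; the grasp point (between the pads) lies 19 mm behind it; z points along the fingers, y is the direction in which the jaws open and shut (so a half turn about z gives the same grasp; the last joint's range is limited). The gripper opens to 85 mm and grips with 20 to 120 N. Pads are 22 mm wide; open, the fingers measure 114 mm over their backs; the gripper's body (76 mm by 85 mm) begins 54 mm behind the grasp point. The pads swing forward as they close: fully open they stand 13 mm farther back than shut.
Start: joints at [-1.14, 0.264, 1.604, -0, 1.274, -0.037], TCP at [0.304, -0.602, 0.196] pointing down, gripper open.
Joint ranges: [-2.63, 2.63], [-0.94, 2.18], [0.31, 2.57], [-1.31, 4.45], [0, 2.66], [-2.55, 2.55]. Speed limits (rad/s): [2.57, 2.57, 3.14, 3.14, 3.14, 3.14].

## Interface

Orientations are given as a rotation vector (axis times angle).
In Python, from workcell import bot, read_camera, finish_job gives the robot as it stands. The module is installed in compiled form; this text tells all that it offers.
- The arm moves only by the tool servo_tool, never from a script. Its argument "targets" is text: rows parted by semicolons, each of 7 numbers parted by spaces: the turn, a rotation vector about the tool's x, y, z in rad, then the shift along the tool's x, y, z in mm, then the finger opening in mm, from 0 to 85.4. In form: wx wy wz x y z gripper; .... A call has 1 to 8 rows; each row shifts and turns the pose as measured when the row begins, along the tool's axes as they then stand; what a row does not reach is not made up. A row lasts 1/12 s, in which the tool goes at most 41.7 mm and 7.16 degrees, less where a joint would pass 70% of its speed; a pose out of reach is approached as far as the arm can. A call is refused whole if a number of a shift passes 41.7 or a number of a turn 0.125, either way. A call with a gripper value outside its range is refused whole. The fingers move at their own pace and stop on an object; "newtons" is the grip in N (left out, the last holds). Time passes only in rows, so rows that do not move let the fingers close. It gives the time, the measured TCP pose, the force and the opening at its end, in the units of the state.
- bot.read_state(): the state, without advancing time (a new reading comes with each control period).
- read_camera(name): name is "side" or "top"; returns a dict with "image" (384x512x3 uint8, red, green, blue), "mtx" (3x3 intrinsics, pixels), "k1" (the pictures are not rectified: a ray, as slopes to the right and down, at radius r is drawn at 1 + k1 r^2 times it, then the intrinsics apply), "eye" and "orientation" of the camera in the world. Camera axes: x right, y up, looking along -z (the intrinsics and any distortion apply to the point x, -y, -z); pixel columns grow to the right and rows downward; lengths in m; the calibration is good to about 2 mm. A picture is of the moment at which its call begins. There is no depth.
- finish_job(): hands the job in, once; it reports no verdict.
The state is a dict: "time": time; "q": joint angles; "joint_vel": joint speeds; "joint_torque": joint torques, N m; "tool_pos": TCP position; "tcp_rot": TCP orientation; "wrist_force": force on the tool from outside, world axes, zero at the start; "torque": the same for the moment, N m; "width": opening from 0.0 (shut) to 1.0 (fully open).
Only numpy, scipy, OpenCV 4.12 (cv2) and the standard library are available. Lean on these libraries where they do the work, as an engineer would, in place of code of your own. Each camera call takes 0.05 s, during which the arm holds its last target.

## Task

The closing spring along the foot of the little chilled display case has come off its yellow anchor post. Take the green-handled spring puller out of its stand, put its tip into the red loop at the spring's free end and, working from under the edge of the clear ledge, draw the spring out past the post, bring the open side of the hook over the post and ease it back until the post sits in the bend of the hook under tension; then stand the puller upright in its stand again. Keep the gripper itself off the spring, do not stretch the spring by more than 60 mm or let it snap back, and leave the other things on the counter as they are.

Things in the scene. Friction and masses are not known exactly. Their poses are not given: they have to be found in the camera images.
- case: Small chilled glass display case, fixed. Origin on the counter, mid aluminium deck (x, y, z 100 x 320 x 10 mm) at its foot. +x leads from the robot's side into the case, +y is the way the spring is pulled, z up. Plinth and glass box: x +50 to +220 mm, 198 mm high. In case x, y the spring's pivot pin is at (0, -80) mm, the anchor post at (0, +40) mm.
- ledge_edge (a point): Middle of the orange front edge of the clear ledge over the deck, 103 mm above the counter. Ledge: case x -18 to +54 mm, y -160 to +160 mm, underside 99, top 107 mm above the counter, open to the robot's side, thin brackets at both ends only (y +-157 mm). An upright tool at the post would strike it: lean the tool's top 30 to 40 degrees towards case -x.
- post: Yellow upright anchor post, 10 mm diameter, rising from the deck to 66 mm above the counter. Origin on its axis at the height of the spring, 50 mm above the counter.
- post_mid (a point): The post's axis at the height of the spring (same point as post).
- hook: Hook end of the spring: 6 mm round steel bar, in a level plane 50 mm above the counter that it cannot leave. Origin = hook_seat; +y from the pivot outwards, +x the open side (at swing 0 these are the case's axes). Bar centre line, x, y in mm: spring end (0, -28), (0, -25), (-9, -25), (-9, +8), (+9, +8), then a lip back to (+9, -1).
- hook_gap (a point): At (0, -13) mm in the hook's frame: middle of the hook's sideways entrance between lip end and shank, 18 mm clear (y -22 to -4 mm), open to +x. The post goes in here when the hook is some 13 mm past its seated place and swings to swing 0; then the hook goes back towards the pivot.
- hook_seat (a point): The point in the bend of the hook where the post's axis comes to lie when the hook is seated (origin of hook).
- hook_loop (a point): Centre of the red pulling loop beyond the hook, at (0, +19) mm in the hook's frame. Its clear opening is 20 mm in x (+-10) and about 16 mm in y (+11 to +27 mm), 6 mm thick, 50 mm above the counter; 37 mm of free height below it down to the deck.
- spring_stretch (a joint): Stretch of the spring in m, 0 when slack; 0.035 when the hook is seated on the post. hook_seat is 85 mm plus the stretch from the pivot pin. It pulls back with 1 N plus 0.1 N per mm. Not to exceed 0.060.
- spring_swing (a joint): Angle of the spring about its pivot pin in rad: 0 when it lies along the case's +y (over the post), positive when its free end is swung towards the robot (case -x), where it starts (0.32 to 0.48). Stays where it is left, light friction.
- puller: Spring puller: straight steel rod 7 mm diameter with an 8 mm ball tip, a round steel collar (34 mm diameter, 80 to 85 mm from the tip end) and a green square handle 18 x 18 mm, from 85 to 131 mm. 140 g. Origin at the tip end, z along the rod to the handle; x and y square to the handle's faces. It starts hanging upright in the stand, origin 25 mm above the counter, collar on the stand's top.
- puller_tip (a point): Centre of the ball tip, 4 mm from the tip end on the rod's axis.
- stand: Fixed puller stand: base 90 x 90 mm, four thin legs and a wooden top plate 60 x 60 x 8 mm with a 22 mm square through hole in its middle, plate top 105 mm above the counter. Origin on the counter under the hole. The puller belongs in the hole, tip down, with its collar resting on the plate.
- tin: Blue food tin, 84 mm diameter, 100 mm tall; bystander. Origin under its centre.
- wine: Green glass bottle, 74 mm diameter, 290 mm tall; bystander. Origin under its centre.
- oil: Amber glass bottle, 68 mm diameter, 250 mm tall; bystander. Origin under its centre.
- jar: Clear jar with a red lid, 80 mm diameter, 110 mm tall; bystander. Origin under its centre.
- tape: Roll of tape lying flat, 90 mm diameter, 24 mm high; bystander. Origin under its centre.
- driver: Screwdriver lying on the counter, handle to its -x; bystander.
- carton: Cardboard carton 90 x 120 x 60 mm; bystander. Origin under its centre.

How it is judged:
By the outcome, as a careful person would: the job done as asked, in the order asked, and still so for the second after the job is handed in, with the robot touching nothing.
It also fails if it takes over 54 s, if anything falls off the work surface, if the arm or the gripper's body presses on something with over 40 N, if the wrist force passes 120 N, or if a joint passes its speed limit or range.

## Working session

There is one attempt and no reset: what is moved stays moved. The work goes in short steps, Python scripts to look and compute and a tool call to move; the robot and the scene stay as the last step left them, time stands still between calls to the robot, and variables do not carry over. Pictures are saved under pics/ and viewed, and the job is handed in when it is done.

Besides the shell and the picture viewer there is one more tool, called after "Request:" as name(argument=value, ...) on one line, values as JSON. servo_tool: Moves the arm, as the interface text tells. Its arguments: {"type":"object","properties":{"targets":{"type":"string"},"newtons":{"type":"number"}},"required":["targets"]}

```bash
ls; mkdir -p pics
python3 - <<'E'
from workcell import bot, read_camera
import cv2
print(bot.read_state())
for n in ("side","top"):
    c=read_camera(n); cv2.imwrite(f"pics/{n}0.png",c["image"][:,:,::-1])
    print(n,c["mtx"],c["k1"],c["eye"],c["orientation"])
E
```

```text
pics
{'time': 0.0, 'q': array([-1.13990718e+00,  2.64773340e-01,  1.60535582e+00,  2.49547937e-05,
        1.27372303e+00, -3.68944471e-02]), 'joint_vel': array([-2.96370513e-03,  1.30582119e-03, -3.98516733e-05,  5.53366123e-04,
       -4.12409522e-04, -1.27065723e-03]), 'joint_torque': array([ 8.49490716e-04, -5.15106869e+01, -3.67315185e+01, -2.52783548e-04,
        1.29845389e-02,  1.55794720e-05]), 'tool_pos': array([ 0.30403559, -0.60174464,  0.19505835]), 'tcp_rot': array([-3.05389524e+00, -7.27585692e-01,  6.57473259e-04]), 'wrist_force': array([-0.15698371, -0.25871325,  0.00194236]), 'torque': array([ 0.04124903, -0.04425498, -0.01421941]), 'width': 1.000248314506273}
side [[349.02139538   0.         257.80535357]
 [  0.         349.02139538 195.64523883]
 [  0.           0.           1.        ]] -0.0015299588494027303 [0.49916505 0.65385127 0.87050395] [ 0.00533293 -1.04128578 -2.90226213]
top [[379.89000372   0.         253.25695385]
 [  0.         379.89000372 193.87912836]
 [  0.           0.           1.        ]] -0.1217357171825901 [0.32537085 0.02964246 1.12184041] [ 0.17107873 -0.16576045 -1.58550578]
```

```bash
cat > h.py <<'E'
import numpy as np, cv2
from scipy.spatial.transform import Rotation as R
from workcell import bot, read_camera
def ray(c,u,v):
    K=c["mtx"];d=np.array([(u-K[0,2])/K[0,0],(v-K[1,2])/K[1,1]])
    s=d.copy()
    for _ in range(30): s=d/(1+c["k1"]*(s@s))
    return R.from_rotvec(c["orientation"]).apply([s[0],-s[1],-1.])
def onz(c,u,v,z):
    r=ray(c,u,v); return c["eye"]+r*(z-c["eye"][2])/r[2]
def proj(c,p):
    q=R.from_rotvec(c["orientation"]).inv().apply(np.asarray(p)-c["eye"])
    s=np.array([q[0],-q[1]])/-q[2]; s=s*(1+c["k1"]*(s@s)); K=c["mtx"]
    return np.array([K[0,0]*s[0]+K[0,2],K[1,1]*s[1]+K[1,2]])
def tri(ca,a,cb,b):
    ra,rb=ray(ca,*a),ray(cb,*b); ra/=np.linalg.norm(ra); rb/=np.linalg.norm(rb)
    A=np.c_[ra,-rb]; t=np.linalg.lstsq(A,cb["eye"]-ca["eye"],rcond=None)[0]
    p=ca["eye"]+ra*t[0]; q=cb["eye"]+rb*t[1]
    return (p+q)/2,np.linalg.norm(p-q)
def crop(c,box,s,name):
    x0,y0,x1,y1=box
    cv2.imwrite(f"pics/{name}.png",cv2.resize(c["image"][y0:y1,x0:x1,::-1],None,fx=s,fy=s,interpolation=cv2.INTER_CUBIC))
E
python3 - <<'E'
from h import *
c=read_camera("top"); crop(c,(190,130,330,210),5,"tspring"); crop(c,(110,190,190,260),8,"tstand")
c=read_camera("side"); crop(c,(180,140,260,270),4.5,"sspring"); crop(c,(235,270,315,350),7,"sstand")
E
python3 - <<'E'
from h import *
T=read_camera("top");S=read_camera("side")
def mask(c,lo,hi,box):
    h=cv2.cvtColor(c["image"],cv2.COLOR_RGB2HSV); m=cv2.inRange(h,lo,hi)
    k=np.zeros_like(m);x0,y0,x1,y1=box;k[y0:y1,x0:x1]=m[y0:y1,x0:x1];return k
for c,n,box in((T,"T",(195,140,325,200)),(S,"S",(210,140,250,250))):
    m=mask(c,(8,170,120),(18,255,255),box); v,u=np.nonzero(m)
    P=np.array([onz(c,a,b,.103) for a,b in zip(u,v)])[:,:2]
    ctr=P.mean(0); d=np.linalg.svd(P-ctr)[2][0]; t=(P-ctr)@d
    d*=np.sign(d[1]); t=(P-ctr)@d
    print(n,len(u),"mid",ctr+d*(t.max()+t.min())/2,"len",np.ptp(t),"ang y-axis",np.degrees(np.arctan2(-d[0],d[1])))
    m=mask(c,(22,120,50),(35,255,255),box); v,u=np.nonzero(m); print("yellow",list(zip(u,v))[:40])
    m=mask(c,(0,190,100),(4,255,255),box)|mask(c,(175,190,100),(180,255,255),box); v,u=np.nonzero(m)
    P=np.array([onz(c,a,b,.053) for a,b in zip(u,v)])[:,:2]; print("red n",len(u),cv2.minAreaRect(P.astype(np.float32)*1000))
E
```

```text
T 168 mid [0.60894559 0.0155791 ] len 0.31809959645292923 ang y-axis 9.65238984031857
yellow [(np.int64(243), np.int64(177)), (np.int64(244), np.int64(177)), (np.int64(245), np.int64(177)), (np.int64(243), np.int64(178)), (np.int64(244), np.int64(178))]
red n 31 ((582.2269287109375, 29.866188049316406), (30.277908325195312, 21.69517707824707), 33.28156280517578)Traceback (most recent call last):
  File "<stdin>", line 8, in <module>
IndexError: too many indices for array: array is 1-dimensional, but 2 were indexed
```

Run:
```python
from h import *
T=read_camera("top");S=read_camera("side")
def mask(c,lo,hi,box):
    h=cv2.cvtColor(c["image"],cv2.COLOR_RGB2HSV); m=cv2.inRange(h,lo,hi)
    k=np.zeros_like(m);x0,y0,x1,y1=box;k[y0:y1,x0:x1]=m[y0:y1,x0:x1];return k
for c,n,box in((T,"T",(195,140,325,200)),(S,"S",(210,140,250,250))):
    m=mask(c,(5,110,90),(18,255,255),box); v,u=np.nonzero(m)
    P=np.array([onz(c,a,b,.103) for a,b in zip(u,v)])[:,:2]
    ctr=np.median(P,0); d=np.linalg.svd(P-ctr)[2][0]; 
    d*=np.sign(d[1]); t=(P-ctr)@d
    print(n,len(u),"mid",ctr+d*(t.max()+t.min())/2,"len",np.ptp(t),"ang y-axis",np.degrees(np.arctan2(-d[0],d[1])))
    m=mask(c,(20,80,50),(35,255,255),box); v,u=np.nonzero(m); print("yellow",u.min() if len(u) else 0,u.max(),v.min(),v.max(),len(u))
    m=mask(c,(0,120,80),(4,255,255),box)|mask(c,(170,120,80),(180,255,255),box); v,u=np.nonzero(m)
    P=np.array([onz(c,a,b,.052) for a,b in zip(u,v)])[:,:2]; print("red n",len(u),cv2.minAreaRect(P.astype(np.float32)*1000))
# project model guess
th=np.radians(9.65); X=np.array([np.cos(th),np.sin(th)]);Y=np.array([-np.sin(th),np.cos(th)])
o=np.array([.6267,.0186])
for nm,a,b,z in(("posttop",0,40,.066),("postbase",0,40,.01),("pin",0,-80,.05),("deck",-50,160,.01),("deck",-50,-160,.01)):
    p=np.r_[o+X*a/1e3+Y*b/1e3,z]; print(nm,p,(proj(T,p)-[190,130])*5,(proj(S,p)-[180,140])*4.5)
# stand corners
tc=np.array([(185,177),(347,224),(288,395),(123,340)])/8+[110,190]
sc=np.array([(230,148),(397,212),(335,382),(160,312)])/7+[235,270]
for n,c,q in(("T",T,tc),("S",S,sc)):
    P=np.array([onz(c,a,b,.105)for a,b in q]);print(n,P.mean(0)[:2],[np.degrees(np.arctan2(*(P[(i+1)%4]-P[i])[1::-1])).round(1) for i in range(4)],[np.linalg.norm(P[(i+1)%4]-P[i]).round(4) for i in range(4)])
p,e=tri(T,np.array((188,262))/8+[110,190],S,np.array((291,190))/7+[235,270]);print("handle top",p,e)
```

```text
T 255 mid [0.60859073 0.01518455] len 0.3187602263388233 ang y-axis 9.693403138611094
yellow 243 245 172 178 9
red n 47 ((582.9384765625, 29.783782958984375), (31.52920913696289, 25.144927978515625), 31.85917091369629)
S 131 mid [0.6077848  0.01517875] len 0.30588228513432647 ang y-axis 9.572088278915233
yellow 224 225 212 223 16
red n 32 ((582.0236206054688, 31.781694412231445), (29.803068161010742, 25.264318466186523), 27.293926239013672)
posttop [0.61999483 0.05803401 0.066     ] [266.72723474 209.79694668] [192.64754536 321.85600323]
postbase [0.61999483 0.05803401 0.01      ] [269.59899071 234.63644126] [197.7823301  372.34118074]
pin [ 0.64011033 -0.06026801  0.05      ] [468.44908759 179.84603422] [185.57111391 197.89073345]
deck [0.55058683 0.16795456 0.01      ] [ 87.80549541 350.94761746] [288.42323673 523.79461747]
deck [ 0.60422815 -0.14751748  0.01      ] [609.83770622 252.7780661 ] [251.0231319  148.43000276]
T [0.46499168 0.34301257] [np.float64(-106.8), np.float64(162.2), np.float64(71.5), np.float64(-19.1)] [np.float64(0.0599), np.float64(0.061), np.float64(0.0613), np.float64(0.0593)]
S [0.46487259 0.34652407] [np.float64(161.4), np.float64(70.8), np.float64(-18.5), np.float64(-109.6)] [np.float64(0.0583), np.float64(0.0597), np.float64(0.0587), np.float64(0.0598)]
handle top [0.46494545 0.34379821 0.15491532] 0.0010200252640184186
```

Run:
```python
from h import *
T=read_camera("top");S=read_camera("side")
crop(T,(124,210,152,234),24,"th");crop(S,(262,288,290,318),20,"sh")
# case pose fit per camera
from scipy.optimize import least_squares
def off(q,s,b): return (np.array(q)+.5)/s-.5+np.array(b)
F=[((0,40,66),(266,213),(200,320)),((0,40,10),(271,244),(204,378)),((-50,160,10),(93,357),(295,531)),((-50,-160,10),(610,261),(262,154)),((-18,160,103),(62,266),(234,440)),((-18,-160,103),(624,160),(207,68))]
for tag,use in(("T","T"),("S","S"),("TS","TS")):
    def f(p,full=False):
        r=[];c_,s_=np.cos(p[2]),np.sin(p[2])
        for (a,b,z),t,s in F:
            P=[p[0]+(c_*a-s_*b)/1e3,p[1]+(s_*a+c_*b)/1e3,z/1e3]
            if"T"in use:r+=list(proj(T,P)-off(t,5,(190,130)))
            if"S"in use:r+=list(proj(S,P)-off(s,4.5,(180,140)))
        return np.array(r)
    o=least_squares(f,[.627,.018,.168]);print(tag,o.x,np.degrees(o.x[2]),np.round(o.fun,1))
```

```text
T [0.62469399 0.01854982 0.16928366] 9.699239500115953 [ 0.6  0.4  0.1 -0.8 -0.6 -0.1  0.4 -0.6 -0.4  0.4 -0.1  0.6]
S [0.62325879 0.01849294 0.15926186] 9.12503263740292 [-0.2  0.8  0.  -0.8 -0.3 -1.  -0.6 -0.7  0.4  2.2  0.6 -1.2]
TS [0.62402043 0.01850998 0.16464853] 9.433665674618913 [ 0.6  0.6 -0.4  0.8  0.2 -0.7 -0.1 -0.8 -0.7 -0.1 -0.3 -1.1  0.4 -0.2
 -1.1 -0.8 -0.5  0.4  0.4  2.1 -0.1  1.1  0.1 -1.2]
```

Run:
```python
from h import *
T=read_camera("top");S=read_camera("side")
def off(q,s,b): return (np.array(q)+.5)/s-.5+np.array(b)
for c,L in((T,[off(q,24,(124,210)) for q in((158,235),(305,235),(300,380),(145,382))]),(S,[off(q,20,(262,288)) for q in((215,130),(370,140),(362,285),(203,272))])):
    P=np.array([onz(c,*q,.156)for q in L]);print(P.mean(0),[(np.degrees(np.arctan2(*(P[(i+1)%4]-P[i])[1::-1]))%90).round(1) for i in range(4)],[np.linalg.norm(P[(i+1)%4]-P[i]).round(4) for i in range(4)])
s=bot.read_state();print(s["time"],s["tool_pos"]);print(R.from_rotvec(s["tcp_rot"]).as_matrix().round(3))
```

```text
[0.46635647 0.34477418 0.156     ] [np.float64(89.1), np.float64(0.3), np.float64(89.9), np.float64(87.3)] [np.float64(0.0164), np.float64(0.0158), np.float64(0.0172), np.float64(0.0161)]
[0.46590642 0.34605219 0.156     ] [np.float64(89.7), np.float64(87.9), np.float64(88.7), np.float64(87.1)] [np.float64(0.0167), np.float64(0.0163), np.float64(0.0169), np.float64(0.016)]
0.6 [ 0.30436992 -0.60249258  0.1963855 ]
[[ 0.893  0.451  0.   ]
 [ 0.451 -0.893 -0.   ]
 [-0.     0.    -1.   ]]
```

Request:
servo_tool(targets="0 0 0 24 -24 -3 85;0 0 0 24 -24 -3 85;0 0 0 24 -24 0 85;0 0 0 24 -24 0 85;0 0 0 24 -24 0 85;0 0 0 24 -24 0 85;0 0 0 24 -24 0 85;0 0 0 24 -24 0 85", newtons=60)

```text
time: 1.27
tool_pos: [0.3899, -0.3423, 0.2015]
tcp_rot: [3.055, 0.71, 0.0]
wrist_force: [1.2, -0.7, 0.2]
width: 0.995
```

```bash
cat >> h.py <<'E'
def rel(target_pos,target_R=None):
    s=bot.read_state();Rm=R.from_rotvec(s["tcp_rot"])
    d=Rm.inv().apply(np.asarray(target_pos)-s["tool_pos"])*1e3
    w=(Rm.inv()*target_R).as_rotvec() if target_R is not None else np.zeros(3)
    print("t",round(s["time"],2),"pos",s["tool_pos"].round(4),"q",s["q"].round(2),"F",s["wrist_force"].round(1),"w",round(s["width"],3));print("d mm",d.round(1),"rot",w.round(3)); return d,w
def down(yaw): # tool x at yaw, y opposite
    c,s=np.cos(yaw),np.sin(yaw); return R.from_matrix([[c,s,0],[s,-c,0],[0,0,-1]])
E
python3 - <<'E'
from h import *
rel([.466,.345,.22],down(np.radians(-1.3)))
E
```

```text
t 1.27 pos [ 0.3899 -0.3423  0.2015] q [-0.77 -0.04  1.93 -0.    1.25  0.35] F [ 1.2 -0.7  0.2] w 0.995
d mm [ 371.5 -583.2  -21.6] rot [ 0.005 -0.     0.48 ]
```

Request:
servo_tool(targets="0 0 0 21 -33 -3 85;0 0 0 21 -33 -3 85;0 0 0 21 -33 -3 85;0 0 0 21 -33 -3 85;0 0 0 21 -33 -3 85;0 0 0 21 -33 -3 85;0 0 0 21 -33 -3 85;0 0 0 21 -33 0 85")

```text
time: 1.93
tool_pos: [0.4253, -0.0179, 0.2244]
tcp_rot: [3.053, 0.702, 0.013]
wrist_force: [1.8, 0.0, 0.5]
width: 0.994
```

Request:
servo_tool(targets="0 0 0.1 0 0 0 85;0 0 0.1 0 0 0 85;0 0 0.1 0 0 0 85;0 0 0.1 0 0 0 85;0 0 0.08 0 0 0 85")

```text
time: 2.35
tool_pos: [0.4259, -0.0058, 0.2268]
tcp_rot: [3.139, -0.046, 0.025]
wrist_force: [0.5, 0.5, -0.5]
width: 0.998
```

Run:
```python
from h import *
rel([.466,.345,.22],down(np.radians(-1.3)))
```

```text
t 2.35 pos [ 0.4259 -0.0058  0.2268] q [-0.07 -0.26  2.07 -0.    1.31  1.53] F [ 0.5  0.5 -0.5] w 0.998
d mm [  29.6 -351.8    6.5] rot [ 0.002 -0.016 -0.007]
```

Request:
servo_tool(targets="0 0 0 3 -33 0 85;0 0 0 3 -33 0 85;0 0 0 3 -33 0 85;0 0 0 3 -33 0 85;0 0 0 3 -33 0 85;0 0 0 3 -33 0 85;0 0 0 3 -33 0 85;0 0 0 3 -33 0 85")

```text
time: 3.02
tool_pos: [0.4616, 0.2621, 0.2295]
tcp_rot: [3.136, -0.072, 0.039]
wrist_force: [0.1, 0.0, 0.4]
width: 0.994
```

Run:
```python
from h import *
rel([.466,.345,.22],down(np.radians(-1.3)))
```

```text
t 3.02 pos [0.4616 0.2621 0.2295] q [ 0.48 -0.04  1.88 -0.02  1.28  2.1 ] F [0.1 0.  0.4] w 0.994
d mm [  0.4 -83.    9.2] rot [ 0.004 -0.025 -0.023]
```

Request:
servo_tool(targets="0 -0.01 -0.01 0 -28 2 85;0 -0.01 -0.01 0 -28 2 85;0 0 0 0 -24 2 85;0 0 0 0 0 0 85")

```text
time: 3.35
tool_pos: [0.4644, 0.3529, 0.2239]
tcp_rot: [-3.141, 0.031, -0.01]
wrist_force: [-0.6, -0.8, 0.7]
width: 0.992
```

Run:
```python
from h import *
rel([.466,.345,.22],down(np.radians(-1.3)))
S=read_camera("side");T=read_camera("top");crop(S,(150,200,350,370),3.8,"s1");crop(T,(80,150,220,260),5,"t1")
```

```text
t 3.35 pos [0.4644 0.3529 0.2239] q [ 0.61  0.07  1.78 -0.    1.29  2.2 ] F [-0.6 -0.8  0.7] w 0.992
d mm [1.7 7.8 3.9] rot [-0.    -0.007  0.003]
```

Request:
servo_tool(targets="0 0 0 2 8 10 85;0 0 0 0 0 20 85;0 0 0 0 0 20 85;0 0 0 0 0 20 85;0 0 0 0 0 20 85;0 0 0 0 0 10 85;0 0 0 0 0 0 85")

```text
time: 4.03
tool_pos: [0.4692, 0.3295, 0.1209]
tcp_rot: [3.137, -0.043, 0.019]
wrist_force: [-0.6, 0.3, 0.7]
width: 0.998
```

Run:
```python
from h import *
rel([.466,.345,.115],down(np.radians(-1.3)))
```

```text
t 4.03 pos [0.4692 0.3295 0.1209] q [ 0.58  0.13  1.91 -0.01  1.1   2.18] F [-0.6  0.3  0.7] w 0.998
d mm [ -3.7 -15.5   5.8] rot [ 0.004 -0.012 -0.005]
```

Request:
servo_tool(targets="0 0 0 -3 -14 3 85;0 0 0 0 0 0 85")

```text
time: 4.2
tool_pos: [0.4667, 0.3414, 0.1176]
tcp_rot: [3.136, -0.049, 0.017]
wrist_force: [-0.2, 0.0, 0.1]
width: 0.994
```

Run:
```python
from h import *
rel([.466,.345,.115],down(np.radians(-1.3)))
```

```text
t 4.2 pos [0.4667 0.3414 0.1176] q [ 0.6   0.14  1.9  -0.01  1.09  2.2 ] F [-0.2  0.   0.1] w 0.994
d mm [-0.8 -3.6  2.6] rot [ 0.005 -0.011 -0.009]
```

Request:
servo_tool(targets="0 0 0 0 0 0 85")

```text
time: 4.28
tool_pos: [0.4671, 0.3416, 0.1184]
tcp_rot: [3.136, -0.049, 0.019]
wrist_force: [0.3, 0.2, 0.4]
width: 0.998
```

Run:
```python
from h import *
rel([.466,.345,.115],down(np.radians(-1.3)))
```

```text
t 4.28 pos [0.4671 0.3416 0.1184] q [ 0.6   0.14  1.9  -0.01  1.09  2.2 ] F [0.3 0.2 0.4] w 0.998
d mm [-1.3 -3.4  3.4] rot [ 0.005 -0.012 -0.008]
```

Request:
servo_tool(targets="0 -0.01 0 -1 -4 3 85;0 0 0 0 0 0 85;0 0 0 0 0 0 60;0 0 0 0 0 0 40;0 0 0 0 0 0 20;0 0 0 0 0 0 10;0 0 0 0 0 0 10;0 0 0 0 0 0 10")

```text
time: 4.95
tool_pos: [0.4692, 0.3481, 0.1202]
tcp_rot: [3.141, -0.046, 0.013]
wrist_force: [0.5, -0.7, 1.8]
width: 0.17
```

Run:
```python
from h import *
rel([.466,.345,.115],down(np.radians(-1.3)))
```

```text
t 4.95 pos [0.4692 0.3481 0.1202] q [ 0.6   0.15  1.89 -0.01  1.1   2.2 ] F [ 0.5 -0.7  1.8] w 0.17
d mm [-3.1  3.2  5.2] rot [ 0.    -0.008 -0.007]
```

Request:
servo_tool(targets="0 0 0 0 0 0 10;0 0 0 0 0 0 10")

```text
time: 5.12
tool_pos: [0.4691, 0.348, 0.1204]
tcp_rot: [3.141, -0.046, 0.013]
wrist_force: [0.2, 0.1, 0.4]
width: 0.163
```

Run:
```python
from h import *
rel([.466,.345,.115],down(np.radians(-1.3)))
S=read_camera("side");T=read_camera("top");crop(S,(230,250,310,340),6,"s2");crop(T,(110,190,190,250),8,"t2")
```

```text
t 5.12 pos [0.4691 0.348  0.1204] q [ 0.6   0.15  1.89 -0.01  1.1   2.2 ] F [0.2 0.1 0.4] w 0.163
d mm [-3.1  3.1  5.3] rot [ 0.    -0.008 -0.007]
```

Request:
servo_tool(targets="0 0 0 0 0 0 5;0 0 0 0 0 -8 5;0 0 0 0 0 -15 5;0 0 0 0 0 -20 5;0 0 0 0 0 -25 5;0 0 0 0 0 -25 5;0 0 0 0 0 -25 5;0 0 0 0 0 0 5", newtons=80)

```text
time: 5.88
tool_pos: [0.4651, 0.347, 0.24]
tcp_rot: [3.137, -0.047, -0.001]
wrist_force: [0.5, 0.5, 0.4]
width: 0.146
```

Run:
```python
from h import *
rel([.466,.345,.115],down(np.radians(-1.3)))
S=read_camera("side");T=read_camera("top");crop(S,(210,200,330,330),5,"s3");crop(T,(90,160,190,250),6,"t3")
```

```text
t 5.88 pos [0.4651 0.347  0.24  ] q [ 0.6   0.06  1.76 -0.    1.33  2.2 ] F [0.5 0.5 0.4] w 0.146
d mm [  1.1   1.4 125. ] rot [ 0.005  0.001 -0.007]
```

Run:
```python
from h import *
T=read_camera("top");S=read_camera("side");s=bot.read_state()
def off(q,s,b): return (np.array(q)+.5)/s-.5+np.array(b)
print("hole T",onz(T,*off((297,393),6,(90,160)),.105),"S",onz(S,*off((327,538),5,(210,200)),.105))
print("tip T",onz(T,*off((288,389),6,(90,160)),.1486),s["tool_pos"])
Rm=R.from_rotvec(s["tcp_rot"]);print("tip pred",s["tool_pos"]+Rm.apply([0,0,.0914]))
```

```text
hole T [0.46600664 0.34399574 0.105     ] S [0.46505068 0.34622182 0.105     ]
tip T [0.46179322 0.33459958 0.1486    ] [0.46159355 0.34448421 0.23208172]
tip pred [0.46063624 0.34344591 0.14069263]
```

Run:
```python
from h import *
rel([.466,.345,.115],down(np.radians(-1.3)))
S=read_camera("side");T=read_camera("top");crop(S,(260,250,300,320),9,"s4");crop(T,(110,200,160,250),12,"t4")
rel([.466,.345,.115],down(np.radians(-1.3)))
```

```text
t 6.08 pos [0.4616 0.3445 0.2321] q [ 0.6   0.07  1.76 -0.    1.32  2.2 ] F [ 0.1 -0.5 -2.1] w 0.15
d mm [  5.6  -2.  117. ] rot [ 0.012  0.01  -0.007]
t 6.18 pos [0.4613 0.3442 0.2313] q [ 0.6   0.07  1.77 -0.    1.32  2.2 ] F [-0.6 -0.2 -1.7] w 0.148
d mm [  6.   -2.4 116.2] rot [ 0.013  0.011 -0.007]
```

Run:
```python
from h import *
T=read_camera("top");S=read_camera("side");s=bot.read_state()
def off(q,s,b): return (np.array(q)+.5)/s-.5+np.array(b)
a=off((357,322),12,(110,200));b=off((178,430),9,(260,250))
p,e=tri(T,a,S,b);print(p,e,s["tool_pos"],R.from_rotvec(s["tcp_rot"]).inv().apply(p-s["tool_pos"]))
for z in(.12,.13,.14):print(onz(T,*a,z),onz(S,*b,z))
```

```text
[0.45794965 0.33460025 0.1336394 ] 0.0013096166871770733 [0.46149636 0.34437989 0.23161979] [-0.00218441  0.00867523  0.09812413]
[0.46042612 0.33865441 0.12      ] [0.45654396 0.32887291 0.12      ]
[0.45907805 0.33556997 0.13      ] [0.45711186 0.33320304 0.13      ]
[0.45772998 0.33248553 0.14      ] [0.45767976 0.33753318 0.14      ]
```

Request:
servo_tool(targets="0 0 0 0 15 -8 5;0 0 -0.04 0 30 -8 5;0 0 -0.04 0 30 -4 5;0 0 -0.04 0 30 0 5;0 0 -0.04 0 30 0 5;0 0.05 -0.02 0 15 0 5;0 0.1 0 0 0 0 5;0 0.1 0 0 0 0 5")

```text
time: 6.95
tool_pos: [0.4688, 0.1835, 0.251]
tcp_rot: [-3.108, -0.253, -0.37]
wrist_force: [0.1, 0.8, -1.9]
width: 0.148
```

Request:
servo_tool(targets="0 0.1 0 0 0 0 5;0 0.1 0 0 0 0 5;0 0.1 0 0 0 0 5;0 0.06 0 0 0 0 5;0 0 0 0 0 0 5")

```text
time: 7.37
tool_pos: [0.4644, 0.1762, 0.2482]
tcp_rot: [-2.961, -0.241, -0.937]
wrist_force: [-0.9, 0.1, -3.0]
width: 0.146
```

```bash
cat >> h.py <<'E'
CO=np.array([.6245,.0185]);TH=np.radians(9.5)
def leaned(deg):  # working orientation: tool z leans into case
    return down(TH)*R.from_euler("y",deg,degrees=True)
def case2w(a,b,z): c,s=np.cos(TH),np.sin(TH); return np.r_[CO+np.array([c*a-s*b,s*a+c*b])/1e3,z/1e3]
def w2case(p): c,s=np.cos(TH),np.sin(TH); d=(np.asarray(p)[:2]-CO)*1e3; return np.r_[c*d[0]+s*d[1],-s*d[0]+c*d[1],p[2]*1e3]
E
python3 - <<'E'
from h import *
rel([.47,.15,.23],leaned(37))
S=read_camera("side");T=read_camera("top")
rel([.47,.15,.23],leaned(37))
cv2.imwrite("pics/s5.png",S["image"][...,::-1]);cv2.imwrite("pics/t5.png",T["image"][...,::-1])
E
```

```text
t 7.37 pos [0.4644 0.1762 0.2482] q [ 0.46 -0.54  2.34 -0.27  0.78  2.  ] F [-0.9  0.1 -3. ] w 0.146
d mm [-9.6 26.4 16.2] rot [0.023 0.035 0.004]
t 7.47 pos [0.4666 0.1772 0.2507] q [ 0.46 -0.54  2.33 -0.27  0.78  2.  ] F [-0.3 -0.1 -0.5] w 0.149
d mm [-12.8  27.   16.9] rot [0.022 0.035 0.003]
```

```bash
python3 - <<'E'
from h import *
S=read_camera("side");T=read_camera("top")
crop(S,(250,180,320,235),9,"s6");crop(T,(170,190,230,250),9,"t6")
E
python3 - <<'E'
from h import *
T=read_camera("top");S=read_camera("side");s=bot.read_state();Rm=R.from_rotvec(s["tcp_rot"])
def off(q,s,b): return (np.array(q)+.5)/s-.5+np.array(b)
for n,a,b in(("tip",(250,95),(70,413)),("collar",(203,212),(248,283)),("handletopleft?",(165,285),(352,170))):
    p,e=tri(T,off(a,9,(170,190)),S,off(b,9,(250,180)));print(n,p,e,"tool",Rm.inv().apply(p-s["tool_pos"])*1e3)
q=s["tool_pos"];print(q)
for z in(-40,-19,0,30,95):
    P=q+Rm.apply([0,0,z/1e3]);print(z,(proj(T,P)-[170,190]+.5)*9-.5,(proj(S,P)-[250,180]+.5)*9-.5)
E
```

```text
tip [0.51687635 0.17394025 0.17436839] 0.00236202017543204 tool [-7.30817664 10.13574727 91.18844411]
collar [0.47276685 0.17618526 0.23925533] 0.0020831425027300677 tool [-5.19627529  2.36885573 13.11016075]
handletopleft? [0.44867906 0.17716263 0.28673239] 0.0019987381110153145 tool [  2.85722774  -1.39705774 -39.38943251]
[0.46909937 0.17827587 0.25291798]
-40 [173.81649027 291.31104246] [365.75354051 168.82683639]
-19 [179.98071611 253.93359828] [310.40645908 215.32221502]
0 [185.34119214 221.5103234 ] [261.86833512 256.09723954]
30 [193.41267326 172.82910716] [188.04780623 318.11040462]
95 [209.41467669  76.80582877] [ 38.97984341 443.33304783]
```

Request:
servo_tool(targets="0.05 0.025 0 0 0 0 0;0.05 0.025 0 0 0 0 0;0 0 0 0 0 0 0", newtons=120)

```text
time: 7.92
tool_pos: [0.4722, 0.1803, 0.2556]
tcp_rot: [-2.837, -0.28, -0.97]
wrist_force: [0.1, -0.0, -1.7]
width: 0.117
```

Run:
```python
from h import *
read_camera("top")
s=bot.read_state(); print(s["width"]); rel(s["tool_pos"]+[.01,-.148,-.04])
```

```text
0.11725901707148384
t 7.97 pos [0.4727 0.1802 0.2563] q [ 0.33 -0.59  2.37 -0.03  0.69  1.73] F [ 0.4  0.4 -0.9] w 0.117
d mm [-36.3 148.9  10.6] rot [0. 0. 0.]
```

Request:
servo_tool(targets="0 0 0 -6 25 2 0;0 0 0 -6 25 2 0;0 0 0 -6 25 2 0;0 0 0 -6 25 2 0;0 0 0 -6 25 2 0;0 0 0 -3 12 1 0;0 0 0 0 0 0 0")

```text
time: 8.55
tool_pos: [0.4879, 0.0425, 0.2233]
tcp_rot: [-2.842, -0.287, -0.963]
wrist_force: [-0.6, 0.8, -1.3]
width: 0.115
```

Run:
```python
from h import *
read_camera("side")
s=bot.read_state(); rel(s["tool_pos"],leaned(37))
S=read_camera("side");T=read_camera("top")
crop(S,(200,140,310,220),7,"s7");crop(T,(210,150,290,240),6.5,"t7")
```

```text
t 8.6 pos [0.4881 0.0432 0.2238] q [-0.19 -0.58  2.43  0.44  0.74  0.93] F [-0.1 -0.4 -1.4] w 0.118
d mm [0. 0. 0.] rot [-0.081 -0.013  0.009]
```

```bash
cat >> h.py <<'E'
def off(q,s,b): return (np.array(q)+.5)/s-.5+np.array(b)
E
python3 - <<'E'
from h import *
T=read_camera("top");S=read_camera("side");s=bot.read_state();Rm=R.from_rotvec(s["tcp_rot"])
def t(a,b): return tri(T,off(a,6.5,(210,150)),S,off(b,7,(200,140)))
L,e=t((288,233),(262,478));print("loop",L,e,w2case(L))
p,e=t((237,281),(357,367));print("tip",p,e,"tool",Rm.inv().apply(p-s["tool_pos"])*1e3)
c,e=t((252,365),(485,252));print("collar",c,e,"tool",Rm.inv().apply(c-s["tool_pos"])*1e3)
d=c-p;d/=np.linalg.norm(d);cx=w2case(p+d)-w2case(p);print("axis case",cx/1e3, "dist",np.linalg.norm(c-p))
print("post top",t((217,150),(172,500)))
E
```

```text
loop [0.5829866  0.02859816 0.04859599] 0.0012282294863314631 [-39.27738918  16.81135354  48.59599022]
tip [0.54032177 0.04950739 0.14942056] 0.0008351952750310077 tool [-4.8156612  12.95169117 90.63766687]
collar [0.49397959 0.04320164 0.21151323] 0.00026634922904110746 tool [-3.51575025  4.99764544 13.32076757]
axis case [-0.60136198  0.01838774  0.79876509] dist 0.07773583169720799
post top (array([0.61620578, 0.05911647, 0.07054458]), np.float64(0.0009377229553532198))
```

Run:
```python
from h import *
s=bot.read_state(); rel(s["tool_pos"]+[.0278,-.0229,-.080])
Rm=R.from_rotvec(s["tcp_rot"]);print(Rm.as_matrix().round(3))
```

```text
t 8.8 pos [0.4877 0.0461 0.2244] q [-0.19 -0.59  2.43  0.44  0.74  0.93] F [ 0.2  0.4 -1.4] w 0.116
d mm [-30.9  33.2  75.1] rot [0. 0. 0.]
[[ 0.776  0.225  0.589]
 [ 0.143 -0.973  0.184]
 [ 0.615 -0.059 -0.787]]
```

Request:
servo_tool(targets="0 0 0 -7 7 14 0;0 0 0 -8 8 15 0;0 0 0 -8 8 15 0;0 0 0 -5 6 15 0;0 0 0 -2 3 12 0;0 0 0 0 0 0 0")

```text
time: 9.3
tool_pos: [0.5174, 0.0313, 0.1521]
tcp_rot: [-2.83, -0.319, -0.976]
wrist_force: [-1.6, -0.2, -1.8]
width: 0.116
```

Run:
```python
from h import *
read_camera("side")
s=bot.read_state(); rel([.5155,.0232,.1444])
S=read_camera("side");T=read_camera("top")
crop(S,(215,170,265,220),12,"s8");crop(T,(235,165,275,205),14,"t8")
```

```text
t 9.35 pos [0.5174 0.0315 0.153 ] q [-0.23 -0.41  2.48  0.63  0.57  0.67] F [-0.5 -0.4 -1.4] w 0.116
d mm [-8.1  8.   4. ] rot [0. 0. 0.]
```

Run:
```python
from h import *
T=read_camera("top");S=read_camera("side");s=bot.read_state();Rm=R.from_rotvec(s["tcp_rot"])
L=np.array([.58299,.0286,.0486])
for a,b in(((232,322),(312,412)),((232,335),(312,412)),((232,310),(308,415))):
    p,e=tri(T,off(a,14,(235,165)),S,off(b,12,(215,170)));print("tip",p,e,"tool",Rm.inv().apply(p-s["tool_pos"])*1e3)
    print("L-tip case",w2case(L)-w2case(p))
p=s["tool_pos"]+Rm.apply([-.0048,.013,.0906]);print("pred",p,w2case(L)-w2case(p), (proj(T,p)-[235,165]+.5)*14-.5,(proj(S,p)-[215,170]+.5)*12-.5,s["tool_pos"])
a=Rm.inv().apply([-.595,-.081,.8]);print("a in tool",a)
```

```text
tip [0.57050481 0.03647779 0.07847839] 8.071838644172731e-05 tool [-8.10045008 10.42567697 92.50094193]
L-tip case [ 11.01375013  -9.83039907 -29.87838805]
tip [0.5693078  0.03631282 0.07769169] 0.002669517525783526 tool [-9.53337341 10.3387779  92.36630717]
L-tip case [ 12.22157521  -9.86525551 -29.09169191]
tip [0.57229003 0.03658615 0.07775444] 0.001641552168170718 tool [-7.17122005 10.78625459 94.15301466]
L-tip case [  9.23513449  -9.64263064 -29.15444162]
pred [0.57250911 0.03413752 0.08189008] [  9.42319189  -7.19142569 -33.29007884] [243.29031707 307.96334899] [304.36486767 395.15556007] [0.51886733 0.03033339 0.15610926]
a in tool [ 0.03264776 -0.10538505 -0.99419018]
```

```bash
cat >> h.py <<'E'
def c2t(v):
    c,s=np.cos(TH),np.sin(TH); w=np.array([c*v[0]-s*v[1],s*v[0]+c*v[1],v[2]])
    return R.from_rotvec(bot.read_state()["tcp_rot"]).inv().apply(w).round(1)
E
python3 -c "
from h import *
print(c2t([-8,-9.5,-5]),c2t([27,-.6,-36]),[c2t(v) for v in np.eye(3)*10])"
```

```text
[-9.6  9.1 -1.9] [-1.5  4.5 44.8] [array([7.8, 0.8, 6.2]), array([  0.3, -10. ,   0.9]), array([ 6.3, -0.5, -7.8])]
```

Request:
servo_tool(targets="0 0 0 -5 5 -1 0;0 0 0 -5 5 -1 0;0 0 0 0 0 0 0")

```text
time: 9.8
tool_pos: [0.5139, 0.0194, 0.1554]
tcp_rot: [-2.827, -0.325, -0.995]
wrist_force: [-1.1, 0.2, -2.1]
width: 0.115
```

Run:
```python
from h import *
read_camera("side")
s=bot.read_state(); rel([.5155,.0232,.1444])
S=read_camera("side");T=read_camera("top")
crop(S,(215,170,265,220),12,"s9");crop(T,(235,165,275,205),14,"t9")
```

```text
t 9.85 pos [0.5144 0.0194 0.1559] q [-0.27 -0.43  2.48  0.67  0.59  0.6 ] F [-0.1 -0.5 -1. ] w 0.116
d mm [-5.8 -2.9 10.3] rot [0. 0. 0.]
```

Run:
```python
from h import *
T=read_camera("top");S=read_camera("side")
t=lambda a,b: tri(T,off(a,14,(235,165)),S,off(b,12,(215,170)))
p,e=t((278,306),(325,370));L,e2=t((271,293),(273,460));print(p,e,L,e2)
print("L-tip case",w2case(L)-w2case(p))
p,e=t((278,306),(325,370));c,e2=t((328,470),(512,195));d=w2case(c)-w2case(p);print("axis",d/np.linalg.norm(d),np.linalg.norm(d),e2)
```

```text
[0.5700154  0.027538   0.08463902] 0.0041372935001432465 [0.58244906 0.0286412  0.04880972] 0.0019447490357109047
L-tip case [ 12.44521496  -0.96407623 -35.82929929]
axis [-0.62219867 -0.01754032  0.78266286] 72.89757224342726 0.002263158889840063
```

Request:
servo_tool(targets="0 0 0 -6 1 9 0;0 0 0 -6 1 9 0;0 0 0 0 0 0 0")

```text
time: 10.3
tool_pos: [0.518, 0.0197, 0.1355]
tcp_rot: [-2.826, -0.327, -1.0]
wrist_force: [-0.8, -0.1, -1.7]
width: 0.118
```

Run:
```python
from h import *
read_camera("side")
s=bot.read_state(); rel([.5155,.0232,.1444])
S=read_camera("side");T=read_camera("top")
crop(S,(215,170,265,220),12,"s10");crop(T,(235,165,275,205),14,"t10")
```

```text
t 10.35 pos [0.5185 0.0196 0.1364] q [-0.27 -0.39  2.5   0.73  0.54  0.53] F [-0.4 -0.5 -0.6] w 0.117
d mm [ 3.4 -4.6 -7.3] rot [0. 0. 0.]
```

Run:
```python
from h import *
T=read_camera("top");S=read_camera("side")
t=lambda a,b: tri(T,off(a,14,(235,165)),S,off(b,12,(215,170)))
L,e2=t((271,293),(273,460))
for a in((278,306),(282,315),(285,322)):
    p,e=t(a,(310,413));print(p,e,"L-tip case",w2case(L)-w2case(p))
crop(T,(250,180,262,196),40,"t10z");crop(S,(232,195,250,215),28,"s10z")
```

```text
[0.57404958 0.0275043  0.06751715] 0.004214296908526106 L-tip case [  8.4719233   -0.26500924 -18.70743254]
[0.57337332 0.02657013 0.06592599] 0.0025335795143705208 L-tip case [  9.29309094   0.54473068 -17.11627165]
[0.57284051 0.02586659 0.06472101] 0.0012197823616152547 L-tip case [  9.93471848   1.15068288 -15.91129324]
```

Request:
servo_tool(targets="0 0 0 -1 0 5 0;0 0 0 -1 0 5 0;0 0 0 -1 0 5 0;0 0 0 -1 0 4 0;0 0 0 0 0 0 0")

```text
time: 10.97
tool_pos: [0.5304, 0.0218, 0.1219]
tcp_rot: [-2.825, -0.328, -1.012]
wrist_force: [-0.6, 0.3, -1.8]
width: 0.114
```

Run:
```python
from h import *
read_camera("side")
s=bot.read_state(); rel([.5185,.0196,.1364])
S=read_camera("side");T=read_camera("top")
crop(S,(215,170,265,220),12,"s11");crop(T,(235,165,275,205),14,"t11")
```

```text
t 11.02 pos [0.5303 0.0218 0.122 ] q [-0.25 -0.33  2.5   0.79  0.49  0.47] F [-0.1  0.2 -1.7] w 0.114
d mm [ -0.1  -1.3 -18.7] rot [0. 0. 0.]
```

Request:
servo_tool(targets="0 0 0 0 0 5 0;0 0 0 0 1 5 0;0 0 0 0 1 5 0;0 0 0 0 0 0 0")

```text
time: 11.45
tool_pos: [0.5417, 0.0222, 0.1111]
tcp_rot: [-2.825, -0.329, -1.016]
wrist_force: [-0.7, 0.1, -1.0]
width: 0.114
```

Run:
```python
from h import *
read_camera("side")
s=bot.read_state(); rel([.5185,.0196,.1364])
S=read_camera("side");T=read_camera("top")
crop(S,(215,170,265,220),12,"s12");crop(T,(235,165,275,205),14,"t12")
```

```text
t 11.5 pos [0.5416 0.0223 0.1113] q [-0.24 -0.29  2.49  0.85  0.45  0.41] F [ 0.8  0.5 -1. ] w 0.112
d mm [ -1.7  -4.1 -33.9] rot [0. 0. 0.]
```

Run:
```python
from h import *
T=read_camera("top");S=read_camera("side");s=bot.read_state();Rm=R.from_rotvec(s["tcp_rot"])
t=lambda a,b: tri(T,off(a,14,(235,165)),S,off(b,12,(215,170)))
L=np.array([.58245,.02864,.0488])
c,e=t((308,408),(425,312));print("collar",c,e,"tool",Rm.inv().apply(c-s["tool_pos"])*1e3)
r=np.array([-.017,.102,.994]);p=c+Rm.apply(r)*.0785;print("tip",p,"L-tip",w2case(L)-w2case(p),"axis",w2case(c)-w2case(p))
for k in(0,.02,.04,.06): 
    q=p-Rm.apply(r)*k; print((proj(T,q)-[235,165]+.5)*14-.5,(proj(S,q)-[215,170]+.5)*12-.5)
```

```text
collar [0.54580897 0.02204572 0.10165309] 0.003075473115266501 tool [-3.58114456  1.53390601 10.53028278]
tip [0.59473152 0.02861755 0.04067921] L-tip [-12.10937965   2.0491785    8.12078739] axis [-49.33626659   1.59284881  60.97387483]
[269.30688592 249.64743965] [220.94780422 475.84959017]
[278.37932939 289.94115765] [269.7707069  434.91082961]
[287.75236847 331.57290132] [319.67043422 393.0691989 ]
[297.44073056 374.60838272] [370.68289414 350.29459297]
```

Request:
servo_tool(targets="0 0 0 -2 -1 1 0;0 0 0 -1 0 1 0;0 0 0 0 0 0 0")

```text
time: 11.95
tool_pos: [0.5405, 0.0229, 0.109]
tcp_rot: [-2.824, -0.329, -1.02]
wrist_force: [-0.4, 0.5, -1.0]
width: 0.116
```

Run:
```python
from h import *
read_camera("side")
s=bot.read_state(); rel([.5416,.0223,.1113])
S=read_camera("side");T=read_camera("top")
crop(S,(215,170,265,220),12,"s13");crop(T,(235,165,275,205),14,"t13")
```

```text
t 12.0 pos [0.5404 0.023  0.109 ] q [-0.24 -0.29  2.5   0.86  0.44  0.4 ] F [-0.  -0.1 -1.4] w 0.118
d mm [ 2.2  0.8 -1.1] rot [0. 0. 0.]
```

Request:
servo_tool(targets="0 0 0 -1 -4 -1 0;0 0 0 -1.2 -4 -0.5 0;0 0 0 -1.2 -4 -0.5 0;0 0 0 0 0 0 0")

```text
time: 12.43
tool_pos: [0.5341, 0.0335, 0.1098]
tcp_rot: [-2.825, -0.327, -1.023]
wrist_force: [0.8, -0.9, -1.4]
width: 0.112
```

```bash
cat >> h.py <<'E'
def look(k,sb=(215,170,265,220),tb=(235,165,275,205)):
    S=read_camera("side");T=read_camera("top")
    crop(S,sb,12,f"s{k}");crop(T,tb,14,f"t{k}")
    st=cv2.imread(f"pics/s{k}.png");tt=cv2.imread(f"pics/t{k}.png");h=max(st.shape[0],tt.shape[0])
    f=lambda a:cv2.copyMakeBorder(a,0,h-a.shape[0],0,0,cv2.BORDER_CONSTANT)
    im=np.hstack([f(st),f(tt)]); sc=min(800/im.shape[1],600/im.shape[0],1); cv2.imwrite(f"pics/b{k}.png",cv2.resize(im,None,fx=sc,fy=sc))
    out=[]
    for c,b in((S,sb),(T,tb)):
        hh=cv2.cvtColor(c["image"],cv2.COLOR_RGB2HSV);m=cv2.inRange(hh,(0,150,80),(3,255,255))|cv2.inRange(hh,(174,150,80),(180,255,255))
        x0,y0,x1,y1=b; v,u=np.nonzero(m[y0:y1,x0:x1]); 
        if len(u)>2:
            P=np.array([w2case(onz(c,a+x0,d+y0,.051)) for a,d in zip(u,v)]);r=cv2.minAreaRect(P[:,:2].astype(np.float32)); print("red",len(u),np.round(r[0],1),np.round(r[1],1),round(r[2],1),"y max",P[:,1].max().round(1))
    return S,T
E
python3 - <<'E'
from h import *
look(14); s=bot.read_state(); rel([.5404,.023,.109]);print("case",w2case(s["tool_pos"]).round(1))
E
```

```text
red 23 [-41.4  22.5] [28.4 22.9] 17.2 y max 37.2
red 35 [-40.1  20.6] [30.5 24.2] 18.3 y max 33.8
t 12.53 pos [0.5346 0.0332 0.1101] q [-0.21 -0.31  2.51  0.83  0.43  0.45] F [-0.9 -1.  -0.2] w 0.114
d mm [ 2.  11.3  2.6] rot [0. 0. 0.]
case [-86.3  29.3 110.1]
```

Request:
servo_tool(targets="0 0 0 -1.5 -5.8 -0.7 0;0 0 0 -1.5 -5.8 -0.7 0;0 0 0 -1.5 -5.8 -0.7 0;0 0 0 -1.5 -5.8 -0.7 0;0 0 0 0 0 0 0")

```text
time: 12.95
tool_pos: [0.5243, 0.0545, 0.1116]
tcp_rot: [-2.824, -0.326, -1.029]
wrist_force: [-0.5, 0.6, -0.0]
width: -0.001
```

Run:
```python
from h import *
look(15,tb=(215,165,275,205)); s=bot.read_state(); rel([.5346,.0332,.1101]);print("case",w2case(s["tool_pos"]).round(1),c2t([-3.73,9.28,0]))
```

```text
red 10 [-29.   25.7] [21.8 14.6] 86.0 y max 36.1
red 24 [-29.9  26.6] [32.6 18.8] 56.8 y max 35.1
t 13.05 pos [0.525  0.0538 0.1121] q [-0.14 -0.35  2.54  0.77  0.4   0.56] F [ 0.3 -1.1  1. ] w 0.0
d mm [ 2.6 22.4  3.7] rot [0. 0. 0.]
case [-92.3  51.3 112.1] [-2.5 -9.5 -1.7]
```

```bash
python3 - <<'E'
from h import *
S=read_camera("side");T=read_camera("top")
crop(S,(180,130,300,240),6,"s16");crop(T,(190,140,310,230),6.5,"t16")
E
python3 - <<'E'
from h import *
S=read_camera("side");T=read_camera("top")
t=lambda a,b: tri(T,off(a,6.5,(190,140)),S,off(b,6,(180,130)))
for n,a,b in(("end",(160,292),(344,577)),("collar",(283,285),(335,513))):
    p,e=t(a,b);print(n,p,e,w2case(p))
crop(T,(208,168,268,192),13,"t17");crop(S,(220,195,250,245),12,"s17")
for q in((490,245),(300,273),(370,268)):
  for z in (.02,.05,.06): print(q,z,w2case(onz(T,*off(q,6.5,(190,140)),z)))
E
```

```text
end [0.57158695 0.13717815 0.11441355] 0.002386372322722212 [-32.59983511 125.78372652 114.41354696]
collar [0.58023252 0.08647677 0.09120538] 0.00031952985611274486 [-32.44097395  74.35075395  91.20538013]
(490, 245) 0.02 [-13.40405514 -21.84874352  20.        ]
(490, 245) 0.05 [-21.02177409 -19.61042653  50.        ]
(490, 245) 0.06 [-23.56101374 -18.86432086  60.        ]
(300, 273) 0.02 [-10.12612201  66.57976363  20.        ]
(300, 273) 0.05 [-17.83308981  66.41042232  50.        ]
(300, 273) 0.06 [-20.40207908  66.35397521  60.        ]
(370, 268) 0.02 [-13.82235471  34.49831319  20.        ]
(370, 268) 0.05 [-21.42868455  35.20245909  50.        ]
(370, 268) 0.06 [-23.96412783  35.4371744   60.        ]
```

Request:
servo_tool(targets="0 0 0 0 0 -20 20;0 0 0 0 0 -35 40;0 0 0 0 0 -35 50;0 0 0 0 0 0 50", newtons=80)

```text
time: 13.58
tool_pos: [0.4664, 0.036, 0.1809]
tcp_rot: [-2.829, -0.323, -1.02]
wrist_force: [0.6, -1.0, 1.4]
width: 0.564
```

```bash
cat >> h.py <<'E'
def side(beta,lean=0): return down(TH+np.pi/2)*R.from_euler("y",-beta,degrees=True)
E
python3 - <<'E'
from h import *
S=read_camera("side");T=read_camera("top")
rel([.50,.15,.25],side(25))
crop(T,(208,168,268,192),13,"t18");crop(S,(220,195,250,245),12,"s18");
cv2.imwrite("pics/s18f.png",S["image"][...,::-1])
# wine
for q in ((128,175),(125,172)): print(onz(T,*q,0))
E
```

```text
t 13.68 pos [0.466  0.0366 0.1762] q [-0.25 -0.62  2.55  0.55  0.67  0.76] F [1.2 0.1 0. ] w 0.583
d mm [  90.6 -105.   -15.3] rot [ 0.165 -0.931 -1.56 ]
[0.63757608 0.4184231  0.        ]
[0.64751478 0.42857865 0.        ]
```

Run:
```python
from h import *
S=read_camera("side");T=read_camera("top")
t=lambda a,b: tri(T,off(a,13,(208,168)),S,off(b,12,(220,195)))
e_,x=t((92,215),(205,372));c,y=t((320,208),(193,263))
print(w2case(e_),x,w2case(c),y); d=w2case(e_)-w2case(c);print(d/np.linalg.norm(d),np.linalg.norm(d))
# constrained: project model: tip at loop etc
from scipy.optimize import least_squares
def f(p):
    cc=np.array(p[:3]); h=np.array([np.cos(p[4])*np.sin(p[3]),np.cos(p[4])*np.cos(p[3]),np.sin(p[4])]);ee=cc+h*48.5
    A=case2w(*cc),case2w(*ee)
    return np.r_[proj(T,A[0])-off((320,208),13,(208,168)),proj(S,A[0])-off((193,263),12,(220,195)),proj(T,A[1])-off((92,215),13,(208,168)),proj(S,A[1])-off((205,372),12,(220,195))]
o=least_squares(f,[-32,74,91,0,.6],x_scale=[10,10,10,.1,.1]);print(o.x[:3],np.degrees(o.x[3:]),o.fun.round(1))
print("wine", w2case(np.array([.642,.424,0])))
```

```text
[-31.70380577 124.55506283 113.84912738] 0.0028146384043256393 [-32.24074437  77.26144503  89.06861333] 0.0013842163318187185
[0.01005593 0.88572772 0.4640962 ] 53.39521012234613
[-32.56901795  78.7629714   92.05368694] [ 1.38454231 23.29420174] [-0.6  0.2 -0.1 -0.3  0.5  0.6 -0.6  0. ]
wine [ 84.1868022  397.05047832   0.        ]
```

Run:
```python
from h import *
d,w=rel(case2w(-5,118,200),side(0)); print(w/15,np.linalg.norm(w))
```

```text
t 13.78 pos [0.4649 0.0375 0.1727] q [-0.25 -0.62  2.55  0.55  0.67  0.76] F [-0.2 -0.1 -0.1] w 0.586
d mm [135.  -62.6  78.8] rot [ 0.478 -0.584 -1.446]
[ 0.03187089 -0.03892332 -0.09641258] 1.631222458924014
```

Request:
servo_tool(targets="0.03 -0.04 -0.09 15 -1 -20 0;0.03 -0.04 -0.09 15 -1 -20 0;0.03 -0.04 -0.09 0 0 0 0;0.03 -0.04 -0.09 0 0 0 0;0.03 -0.04 -0.09 0 0 0 0;0.03 -0.04 -0.09 0 0 0 0;0.03 -0.04 -0.09 0 0 0 0;0.03 -0.04 -0.09 0 0 0 0")

```text
time: 14.45
tool_pos: [0.4528, 0.0428, 0.1947]
tcp_rot: [-2.62, -1.484, -0.432]
wrist_force: [0.6, 0.1, -0.4]
width: 0.001
```

Run:
```python
from h import *
d,w=rel(case2w(-5,118,200),side(0)); print(np.linalg.norm(w))
```

```text
t 14.45 pos [0.4528 0.0428 0.1947] q [-0.18 -0.31  2.2   0.29  1.11  0.25] F [ 0.6  0.1 -0.4] w 0.001
d mm [148.2  78.4  44.2] rot [ 0.156 -0.266 -0.7  ]
0.7650416898200879
```

Request:
servo_tool(targets="0.02 -0.04 -0.1 0 0 0 0;0.02 -0.04 -0.1 0 0 0 0;0.02 -0.04 -0.1 0 0 0 0;0.02 -0.04 -0.1 0 0 0 0;0.02 -0.04 -0.1 0 0 0 0;0.02 -0.03 -0.1 0 0 0 0;0.01 -0.01 -0.06 0 0 0 0;0 0 0 0 0 0 0")

```text
time: 15.12
tool_pos: [0.4516, 0.0483, 0.171]
tcp_rot: [-2.003, -2.375, 0.012]
wrist_force: [0.2, 0.1, 0.3]
width: 0.001
```

Run:
```python
from h import *
d,w=rel(case2w(-3,118,160),side(0)); print(np.linalg.norm(w))
```

```text
t 15.12 pos [0.4516 0.0483 0.171 ] q [ 0.04 -0.12  2.06  0.02  1.23 -0.14] F [0.2 0.1 0.3] w 0.001
d mm [ 59.4 163.    7.7] rot [-0.028 -0.022  0.003]
0.03562854462165957
```

Request:
servo_tool(targets="0 0 0 12 20 -5 0;0 0 0 12 28 0 0;0 0 0 12 28 0 0;-0.02 -0.02 0 12 28 0 0;0 0 0 8 28 0 0;0 0 0 3 20 0 0;0 0 0 0 8 0 0;0 0 0 0 0 0 0")

```text
time: 15.78
tool_pos: [0.5991, 0.14, 0.1486]
tcp_rot: [-2.017, -2.367, 0.04]
wrist_force: [-0.1, -0.5, 0.3]
width: -0.005
```

Run:
```python
from h import *
read_camera("top")
d,w=rel(case2w(-3,118,111),side(0)); print(w2case(bot.read_state()["tool_pos"]))
S=read_camera("side");T=read_camera("top")
crop(S,(180,150,300,260),6,"s19");crop(T,(190,130,310,220),6.5,"t19")
```

```text
t 15.83 pos [0.5978 0.1396 0.1482] q [0.18 0.21 1.76 0.01 1.21 0.02] F [-0.7  0.1 -0.4] w 0.005
d mm [-6.1  4.9 36.9] rot [-0.042 -0.007 -0.006]
[ -6.3406861  123.85160643 148.16206301]
```

Request:
servo_tool(targets="-0.1 0 0 -2 1 0 0;-0.1 0 0 -2 1 0 0;-0.1 0 0 -1 0 0 0;-0.09 0 0 0 0 0 0;0 0 0 0 0 0 0")

```text
time: 16.35
tool_pos: [0.5941, 0.1305, 0.1446]
tcp_rot: [1.88, 2.192, 0.402]
wrist_force: [-1.9, -0.7, -1.2]
width: -0.0
```

Run:
```python
from h import *
read_camera("top")
s=bot.read_state();print(w2case(s["tool_pos"]));M=R.from_rotvec(s["tcp_rot"])
d,w=rel(case2w(-4,117,116)); c,sn=np.cos(TH),np.sin(TH)
for v in np.eye(3):
    q=M.apply(v);print("tool axis in case",[round(c*q[0]+sn*q[1],2),round(-sn*q[0]+c*q[1],2),round(q[2],2)])
```

```text
[ -9.24587853 115.4745735  146.51614114]
t 16.4 pos [0.5963 0.1309 0.1465] q [ 0.18 -0.05  2.1  -0.    0.74  0.02] F [-1.1 -0.6  0.2] w 0.0
d mm [ 1.4 -5.8 30.4] rot [0. 0. 0.]
tool axis in case [np.float64(0.01), np.float64(1.0), np.float64(0.01)]
tool axis in case [np.float64(0.94), np.float64(-0.01), np.float64(0.35)]
tool axis in case [np.float64(0.35), np.float64(0.0), np.float64(-0.94)]
```

Request:
servo_tool(targets="0 0 0 1 6 2 0;0 0 0 0 -3 8 0;0 0 0 0 -3 8 0;0 0 0 0 -3 8 0;0 0 0 0 0 0 0")

```text
time: 16.82
tool_pos: [0.6096, 0.1335, 0.1256]
tcp_rot: [1.879, 2.187, 0.408]
wrist_force: [-1.2, -0.6, 0.2]
width: 0.002
```

Run:
```python
from h import *
S=read_camera("side");
s=bot.read_state();print(w2case(s["tool_pos"]));rel(case2w(-4,117,116))
crop(S,(180,150,300,260),6,"s20")
```

```text
[  4.86036947 115.85057985 126.43605307]
t 16.87 pos [0.6102 0.1336 0.1264] q [ 0.18 -0.01  2.09 -0.    0.69  0.03] F [ 0.3  0.1 -1. ] w -0.001
d mm [  1.  -12.    6.6] rot [0. 0. 0.]
```

Request:
servo_tool(targets="0 0 0 1 -3 5 0;0 0 0 0 -5 2 0;0 0 0 0 0 0 0")

```text
time: 17.12
tool_pos: [0.6061, 0.1342, 0.1157]
tcp_rot: [1.879, 2.187, 0.408]
wrist_force: [-0.5, -0.1, -0.5]
width: 0.0
```

Run:
```python
from h import *
S=read_camera("side");
s=bot.read_state();print(w2case(s["tool_pos"]));rel(case2w(-10,117,115))
crop(S,(180,150,300,260),6,"s21")
```

```text
[  1.25371942 117.16776975 116.02523642]
t 17.17 pos [0.6064 0.1343 0.116 ] q [ 0.18 -0.    2.11 -0.    0.67  0.03] F [0.4 0.8 1. ] w -0.001
d mm [ -0.3 -10.9  -3. ] rot [0. 0. 0.]
```

Request:
servo_tool(targets="0 0 0 0 -5 -1.5 0;0 0 0 0 -5 -1.5 0;0 0 0 0 -5 -1.5 0;0 0 0 0 0 0 0")

```text
time: 17.5
tool_pos: [0.5893, 0.1318, 0.115]
tcp_rot: [1.878, 2.187, 0.409]
wrist_force: [1.5, -0.1, -0.5]
width: 0.007
```

Run:
```python
from h import *
S=read_camera("side");
s=bot.read_state();print(w2case(s["tool_pos"]));rel(case2w(-30,117,115))
crop(S,(180,150,300,260),6,"s22")
```

```text
[-15.39310365 117.50801186 115.41946038]
t 17.55 pos [0.5899 0.1319 0.1154] q [ 0.18 -0.04  2.14 -0.    0.67  0.03] F [-0.4 -0.2 -0.5] w 0.002
d mm [ -0.7 -13.8  -4.8] rot [0. 0. 0.]
```

Run:
```python
from h import *
S=read_camera("side");s=bot.read_state();M=R.from_rotvec(s["tcp_rot"])
for v in((0,0,0),(0,-14.5,0),(0,14.5,0),(11,-14.5,0),(11,14.5,0),(-11,-14.5,0)):
    P=s["tool_pos"]+M.apply(np.array(v)/1e3);print(v,w2case(P).round(1),((proj(S,P)-[180,150]+.5)*6-.5).round())
crop(S,(222,195,262,235),15,"s23")
```

```text
(0, 0, 0) [-14.9 117.5 115.6] [300. 442.]
(0, -14.5, 0) [-28.4 117.7 110.5] [331. 447.]
(0, 14.5, 0) [ -1.3 117.3 120.8] [268. 438.]
(11, -14.5, 0) [-28.3 128.7 110.5] [332. 467.]
(11, 14.5, 0) [ -1.2 128.3 120.9] [269. 458.]
(-11, -14.5, 0) [-28.6 106.7 110.4] [330. 427.]
```

Run:
```python
from h import *
T=read_camera("top");S=read_camera("side")
pos=np.array([.4691,.17828,.25292]);M=R.from_rotvec([-2.961,-.241,-.937])
for a,b in(((118,268),(355,215)),((205,250),(338,140)),((110,320),(355,215)),((195,310),(338,140))):
    p,e=tri(T,off(a,9,(170,190)),S,off(b,9,(250,180)));print(p.round(4),round(e,4),M.inv().apply(p-pos).round(4)*1e3)
```

```text
[0.4505 0.1896 0.2863] 0.0034 [  5.7 -13.4 -37.1]
[0.4546 0.1677 0.2873] 0.0032 [  6.6   8.9 -37.2]
[0.4442 0.1904 0.2848] 0.0095 [ -0.2 -15.1 -39.4]
[0.4473 0.1688 0.2859] 0.0118 [ -0.    6.7 -40.1]
```

Run:
```python
from h import *
S=read_camera("side");s=bot.read_state();M=R.from_rotvec(s["tcp_rot"])
for q in((185,355),(230,365)):
    u=off(q,15,(222,195)); r=ray(S,*u)
    rt=M.inv().apply(r);et=M.inv().apply(S["eye"]-s["tool_pos"])
    for x in(0,.006,.011): k=(x-et[0])/rt[0];print(x,((et+k*rt)*1e3).round(1))
pos=np.array([.4613,.3442,.2313]);M=R.from_rotvec([3.137,-.047,-.001])
for v in((6,-11,-37),(6,-11,-20),(6,-11,0),(11,-23,0)): print(v,(proj(S,pos+M.apply(np.array(v)/1e3))-[260,250]+.5)*9-.5)
```

```text
0 [  0.   -4.5 -24.2]
0.006 [  6.   -1.6 -31.8]
0.011 [ 11.    0.8 -38.2]
0 [  0.  -13.  -23.4]
0.006 [  6. -10. -31.]
0.011 [ 11.   -7.5 -37.4]
(6, -11, -37) [168.13733913 255.36262546]
(6, -11, -20) [163.26909885 291.3243668 ]
(6, -11, 0) [157.78227896 331.85453372]
(11, -23, 0) [131.71239547 382.0156526 ]
```

Run:
```python
from h import *
S=read_camera("side");T=read_camera("top");s=bot.read_state()
pos=np.array([.5978,.1396,.1482]);M=R.from_rotvec([-2.017,-2.367,.04])
for q in((257,378),(282,380),(297,350)):
    u=off(q,6,(180,150)); r=ray(S,*u)
    rt=M.inv().apply(r);et=M.inv().apply(S["eye"]-pos)
    for x in(0,.011): k=(x-et[0])/rt[0];print(q,x,((et+k*rt)*1e3).round(1))
print(s["tool_pos"])
crop(T,(200,140,260,200),10,"t24")
```

```text
(257, 378) 0 [  0.    5.8 -24.9]
(257, 378) 0.011 [ 11.    4.7 -39.3]
(282, 380) 0 [  0.   -4.3 -21.9]
(282, 380) 0.011 [ 11.   -5.1 -36.4]
(297, 350) 0 [  0.  -12.2 -41. ]
(297, 350) 0.011 [ 11.  -12.9 -55.1]
[0.5910512  0.13198619 0.11559105]
```

Request:
servo_tool(targets="0 0 0 0 12 4 0;0 0 0 0 12 4 0;0 0 0 0 -3 9 0;0 0 0 0 -3 7 0;0 0 0 0 0 0 0")

```text
time: 18.27
tool_pos: [0.6183, 0.1363, 0.0986]
tcp_rot: [1.878, 2.185, 0.411]
wrist_force: [-1.2, 0.6, -0.0]
width: 0.004
```

Run:
```python
from h import *
S=read_camera("side");
s=bot.read_state();print(w2case(s["tool_pos"]));rel(case2w(6.5,117,88))
crop(S,(210,185,260,235),12,"s25")
```

```text
[ 13.06523408 117.17561422  98.76784243]
t 18.32 pos [0.618  0.1362 0.0988] q [ 0.18  0.04  2.1  -0.    0.63  0.03] F [-0.7  0.3  0.3] w 0.001
d mm [ -0.3 -10.    7.7] rot [0. 0. 0.]
```

Run:
```python
from h import *
S=read_camera("side");s=bot.read_state();M=R.from_rotvec(s["tcp_rot"])
for q in((180,485),(165,475),(205,470)):
    u=off(q,12,(210,185)); r=ray(S,*u); rt=M.inv().apply(r);et=M.inv().apply(S["eye"]-s["tool_pos"])
    for x in(0,.011): k=(x-et[0])/rt[0];p=et+k*rt;print(q,x,(p*1e3).round(1),w2case(s["tool_pos"]+M.apply(p)).round(1))
```

```text
(180, 485) 0 [  0.  -10.2 -14.8] [ -1.5 117.3 109.6]
(180, 485) 0.011 [ 11.   -5.1 -29.5] [ -1.9 128.2 125.3]
(165, 475) 0 [  0.   -5.8 -17.6] [  1.5 117.3 113.8]
(165, 475) 0.011 [ 11.   -0.8 -32.3] [  1.1 128.2 129.3]
(205, 470) 0 [  0.  -13.7 -21.6] [ -7.3 117.4 114.6]
(205, 470) 0.011 [ 11.   -8.6 -36.1] [ -7.5 128.3 130.1]
```

Request:
servo_tool(targets="0 0 0 0 -2 5 0;0 0 0 0 -2 5 0;0 0 0 0 0 0 0")

```text
time: 18.62
tool_pos: [0.6174, 0.1363, 0.0876]
tcp_rot: [1.877, 2.185, 0.411]
wrist_force: [-1.0, 0.1, -0.5]
width: 0.002
```

Run:
```python
from h import *
S=read_camera("side");
s=bot.read_state();print(w2case(s["tool_pos"]));rel(case2w(6.5,117,88))
crop(S,(210,185,260,235),12,"s26")
```

```text
[ 12.57423069 117.37065163  87.9358934 ]
t 18.67 pos [0.6175 0.1363 0.0879] q [ 0.18  0.05  2.11 -0.    0.61  0.03] F [ 0.2  0.4 -0.6] w -0.005
d mm [-0.5 -5.6 -2.2] rot [0. 0. 0.]
```

Request:
servo_tool(targets="0 0 0 0 -1 2 0;0 0 0 0 -1 2 0;0 0 0 0 0 0 0")

```text
time: 18.92
tool_pos: [0.6171, 0.1363, 0.0834]
tcp_rot: [1.877, 2.185, 0.412]
wrist_force: [-0.8, -0.2, 0.1]
width: 0.0
```

Request:
servo_tool(targets="0 0 0 0 -5 -2 0;0 0 0 0 -5 -2 0;0 0 0 0 0 0 0")

```text
time: 19.17
tool_pos: [0.6056, 0.1346, 0.0837]
tcp_rot: [1.877, 2.185, 0.413]
wrist_force: [0.6, -0.8, -0.7]
width: -0.002
```

Run:
```python
from h import *
S=read_camera("side");
s=bot.read_state();print(w2case(s["tool_pos"]));rel(case2w(6.5,117,88))
crop(S,(210,185,260,235),12,"s27")
```

```text
[  1.00761482 117.5484979   83.89612248]
t 19.22 pos [0.6061 0.1346 0.0839] q [ 0.18  0.03  2.14 -0.    0.6   0.03] F [ 0.4  0.3 -0.3] w 0.003
d mm [-0.4  6.6 -1.9] rot [0. 0. 0.]
```

Request:
servo_tool(targets="0 0 0 0 -5 -2 0;0 0 0 0 -5 -2 0;0 0 0 0 -5 -2 0;0 0 0 0 0 0 0")

```text
time: 19.55
tool_pos: [0.5888, 0.1319, 0.0848]
tcp_rot: [1.876, 2.183, 0.414]
wrist_force: [0.8, 0.5, -0.6]
width: 0.002
```

Run:
```python
from h import *
S=read_camera("side");
s=bot.read_state();print(w2case(s["tool_pos"]));rel(case2w(6.5,117,88))
crop(S,(210,185,260,235),12,"s28")
```

```text
[-15.95942209 117.77669742  84.98670527]
t 19.6 pos [0.5893 0.132  0.085 ] q [ 0.18 -0.    2.17 -0.01  0.6   0.03] F [ 0.5  0.1 -0.5] w -0.002
d mm [-0.5 22.   5.3] rot [0. 0. 0.]
```

Request:
servo_tool(targets="0 0 0 0 -5 -2 0;0 0 0 0 -5 -2 0;0 0 0 0 -5 -2 0;0 0 0 0 0 0 0")

```text
time: 19.93
tool_pos: [0.572, 0.1294, 0.0854]
tcp_rot: [1.875, 2.183, 0.416]
wrist_force: [1.1, 0.3, 0.4]
width: 0.001
```

Request:
servo_tool(targets="0 0 0 0 10 -5 0;0 0 0 0 0 -35 0;0 0 0 0 0 -35 0;0 0 0 10 -15 -35 0;0 0 0 15 -15 -20 0;0 0 0 0 0 0 0")

```text
time: 20.43
tool_pos: [0.5032, 0.1432, 0.2051]
tcp_rot: [1.882, 2.183, 0.411]
wrist_force: [0.3, -0.6, -0.7]
width: -0.004
```

Run:
```python
from h import *
S=read_camera("side");T=read_camera("top")
s=bot.read_state();print(w2case(s["tool_pos"]));rel(case2w(6.5,117,88))
crop(S,(180,150,300,260),6,"s29");crop(T,(190,130,310,220),6.5,"t29")
```

```text
[-97.96766816 141.96319404 202.96519721]
t 20.53 pos [0.5044 0.1423 0.203 ] q [ 0.25 -0.29  2.19 -0.04  0.88  0.12] F [-0.4 -0.2  0.3] w -0.003
d mm [-24.2  57.1 144.6] rot [0. 0. 0.]
```

```bash
cat >> h.py <<'E'
from scipy.optimize import least_squares
def fit_puller(T,S,tc,sc,te,se,x0):
    "collar centre and handle-end pixels in both views, 48.5 mm apart"
    def f(p):
        cc=np.array(p[:3]); h=np.array([np.cos(p[4])*np.sin(p[3]),np.cos(p[4])*np.cos(p[3]),np.sin(p[4])]);A,B=case2w(*cc),case2w(*(cc+h*48.5))
        return np.r_[proj(T,A)-tc,proj(S,A)-sc,proj(T,B)-te,proj(S,B)-se]
    o=least_squares(f,x0,x_scale=[10,10,10,.1,.1]);p=o.x
    h=np.array([np.cos(p[4])*np.sin(p[3]),np.cos(p[4])*np.cos(p[3]),np.sin(p[4])])
    print("collar case",p[:3].round(1),"az,el deg",np.degrees(p[3:]).round(1),"h",h.round(3),"tip",(p[:3]-78.5*h).round(1),"end",(p[:3]+48.5*h).round(1),"res",o.fun.round(1));return p[:3],h
E
python3 - <<'E'
from h import *
S=read_camera("side");T=read_camera("top");s=bot.read_state();M=R.from_rotvec(s["tcp_rot"])
tt=lambda q:off(q,6.5,(190,130));ss=lambda q:off(q,6,(180,150))
fit_puller(T,S,tt((298,403)),ss((389,395)),tt((201,427)),ss((419,432)),[-50,75,91,-.3,.5])
for q in((538,305),(552,312)):
    r=ray(S,*ss(q)); rt=M.inv().apply(r);et=M.inv().apply(S["eye"]-s["tool_pos"])
    for x in(0,.011): k=(x-et[0])/rt[0];p=et+k*rt;print(q,x,(p*1e3).round(1))
look(30,sb=(220,185,255,225),tb=(230,165,270,205))
E
```

```text
collar case [-56.5  73.3  86.2] az,el deg [-12.9  31.3] h [-0.191  0.833  0.52 ] tip [-41.5   7.9  45.4] end [-65.7 113.7 111.4] res [-0.3  0.5 -0.4 -0.3  0.1  0.7 -0.7 -0.1]
(538, 305) 0 [  0.   -1.7 -32.5]
(538, 305) 0.011 [ 11.    4.8 -44.7]
(552, 312) 0 [  0.   -8.8 -29.9]
(552, 312) 0.011 [ 11.   -2.1 -42.1]
red 24 [-38.9  19.6] [29.2 23.6] 23.9 y max 33.9
red 41 [-38.6  18.9] [31.5 24.2] 20.5 y max 33.2
```

```bash
cat >> h.py <<'E'
def fromcase(ty,tz):
    tz=np.array(tz,float);tz/=np.linalg.norm(tz);ty=np.array(ty,float);ty-=tz*(ty@tz);ty/=np.linalg.norm(ty)
    return R.from_euler("z",TH)*R.from_matrix(np.c_[np.cross(ty,tz),ty,tz])
E
python3 - <<'E'
from h import *
h=np.array([-.191,.833,.52]);u=np.array([h[0],h[1],0]);u/=np.linalg.norm(u);b=np.radians(40)
tz=-np.sin(b)*u-np.cos(b)*np.array([0,0,1]);ty=[u[1],-u[0],0]
C=np.array([-56.5,73.3,86.2])+30*h;G=C+52*tz;print("C",C,"tz",tz,"G",G)
d,w=rel(case2w(*(G-80*tz)),fromcase(ty,tz));print(case2w(*G),np.linalg.norm(w))
E
```

```text
C [-62.23  98.29 101.8 ] tz [ 0.14365786 -0.62652879 -0.76604444] G [-54.75979114  65.71050271  61.96568896]
t 20.73 pos [0.5026 0.1411 0.1983] q [ 0.25 -0.29  2.19 -0.04  0.88  0.12] F [ 0.1 -0.  -0.1] w 0.003
d mm [-25.1   5.9  82.1] rot [ 0.255 -0.651 -0.355]
[0.55964585 0.07427135 0.06196569] 0.7838329960367155
```

Request:
servo_tool(targets="0.036 -0.093 -0.05 0 0 -8 40;0.036 -0.093 -0.05 0 0 -8 50;0.036 -0.093 -0.05 0 0 0 50;0.036 -0.093 -0.05 0 0 0 50;0.036 -0.093 -0.05 0 0 0 50;0.036 -0.093 -0.05 0 0 0 50;0.036 -0.093 -0.05 0 0 0 50;0 0 0 0 0 0 50")

```text
time: 21.4
tool_pos: [0.4998, 0.1344, 0.2054]
tcp_rot: [1.389, 2.067, -0.562]
wrist_force: [0.2, 0.4, -0.5]
width: 0.587
```

```bash
cat > g.py <<'E'
from h import *
h=np.array([-.191,.833,.52]);u=np.array([h[0],h[1],0]);u/=np.linalg.norm(u);b=np.radians(40)
tz=-np.sin(b)*u-np.cos(b)*np.array([0,0,1]);ty=[u[1],-u[0],0]
C=np.array([-56.5,73.3,86.2])+30*h;G=C+52*tz
E
python3 - <<'E'
from g import *
S=read_camera("side");T=read_camera("top");
d,w=rel(case2w(*(G-80*tz)),fromcase(ty,tz))
crop(S,(190,150,330,260),5.5,"s31");crop(T,(150,140,290,240),5.5,"t31")
E
```

```text
t 21.5 pos [0.5002 0.1333 0.2078] q [ 0.69  0.11  1.95 -0.69  1.41  0.54] F [ 0.  -0.7 -0. ] w 0.583
d mm [37.  34.5 79.4] rot [-0.024  0.031  0.001]
```

Run:
```python
from g import *
T=read_camera("top");S=read_camera("side");s=bot.read_state();M=R.from_rotvec(s["tcp_rot"])
for z in(0,-20,-30,-40,-50,-60):
    for y in(-25,25):
        P=s["tool_pos"]+M.apply([0,y/1e3,z/1e3]);print(z,y,((proj(T,P)-[150,140]+.5)*5.5).round(),((proj(S,P)-[190,150]+.5)*5.5).round())
```

```text
0 -25 [364. 405.] [468. 280.]
0 25 [323. 303.] [360. 308.]
-20 -25 [332. 411.] [480. 282.]
-20 25 [291. 307.] [369. 310.]
-30 -25 [315. 414.] [486. 282.]
-30 25 [274. 309.] [374. 311.]
-40 -25 [298. 416.] [492. 283.]
-40 25 [257. 311.] [379. 312.]
-50 -25 [281. 419.] [499. 284.]
-50 25 [240. 313.] [385. 314.]
-60 -25 [264. 422.] [506. 285.]
-60 25 [223. 315.] [390. 315.]
```

Run:
```python
from g import *
T=read_camera("top");S=read_camera("side");s=bot.read_state();M=R.from_rotvec(s["tcp_rot"])
tt=lambda q:off(q,5.5,(150,140));ss=lambda q:off(q,5.5,(190,150))
for a in((262,300),(310,415)):
  for b in((332,375),(325,335),(335,355)):
    p,e=tri(T,tt(a),S,ss(b));print(a,b,p.round(4),round(e,4),(M.inv().apply(p-s["tool_pos"])*1e3).round(1))
crop(S,(240,185,290,230),14,"s32")
```

```text
(262, 300) (332, 375) [0.5313 0.1702 0.1974] 0.0054 [27.4 42.4 -6.1]
(262, 300) (325, 335) [0.5306 0.1664 0.219 ] 0.0135 [ 10.5  40.2 -19.9]
(262, 300) (335, 355) [0.5294 0.1683 0.2091] 0.0068 [ 18.8  39.9 -14.1]
(310, 415) (332, 375) [0.5086 0.1501 0.1618] 0.0548 [43.4 14.4 27.8]
(310, 415) (325, 335) [0.5083 0.1469 0.1865] 0.0621 [24.8 12.7 11.2]
(310, 415) (335, 355) [0.507  0.1484 0.1747] 0.0557 [34.1 12.1 18.8]
```

Request:
servo_tool(targets="0 0 0 12 11 15 50;-0.012 0.015 0 12 11 20 50;-0.012 0.015 0 12 11 20 50;0 0 0 0 0 10 50;0 0 0 0 0 0 50")

```text
time: 22.12
tool_pos: [0.5413, 0.1267, 0.1454]
tcp_rot: [1.42, 2.076, -0.477]
wrist_force: [0.8, 0.2, 0.6]
width: 0.586
```

```bash
sed -i 's/52\*tz/49*tz/' g.py
python3 - <<'E'
from g import *
S=read_camera("side");T=read_camera("top");
d,w=rel(case2w(*(G)),fromcase(ty,tz))
crop(S,(210,170,290,240),8,"s33");crop(T,(170,150,280,230),7,"t33")
E
```

```text
t 22.22 pos [0.5418 0.128  0.1469] q [ 0.62  0.18  1.97 -0.72  1.25  0.58] F [0.7 0.8 0.8] w 0.587
d mm [10.3 -5.9 98.3] rot [ 0.017 -0.01  -0.026]
```

Request:
servo_tool(targets="0 0 -0.02 5 -3 10 36;0 0 0 5 -3 15 36;0 0 0 0 0 15 36;0 0 0 0 0 10 36;0 0 0 0 0 0 36")

```text
time: 22.63
tool_pos: [0.5482, 0.1049, 0.1056]
tcp_rot: [1.399, 2.091, -0.47]
wrist_force: [-0.3, -0.8, -0.8]
width: 0.42
```

Run:
```python
from g import *
S=read_camera("side");T=read_camera("top");
d,w=rel(case2w(*(G)),fromcase(ty,tz))
crop(S,(210,170,290,240),8,"s34");crop(T,(170,150,280,230),7,"t34")
```

```text
t 22.73 pos [0.549  0.106  0.1069] q [ 0.59  0.21  2.02 -0.75  1.16  0.6 ] F [-0.  -0.  -0.5] w 0.425
d mm [ 2.6 -3.7 52.9] rot [ 0.027 -0.012 -0.01 ]
```

Request:
servo_tool(targets="0.01 0 0 1 -2 12 36;0.01 0 0 1 -1 12 36;0 0 0 0 0 12 36;0 0 0 0 0 10 36;0 0 0 0 0 4 36;0 0 0 0 0 0 36")

```text
time: 23.23
tool_pos: [0.561, 0.0766, 0.0648]
tcp_rot: [1.41, 2.091, -0.486]
wrist_force: [-0.2, -0.6, -0.2]
width: 0.422
```

Run:
```python
from g import *
S=read_camera("side");T=read_camera("top");
d,w=rel(case2w(*(G)),fromcase(ty,tz))
crop(S,(210,170,290,240),8,"s35");crop(T,(190,150,270,220),9,"t35")
```

```text
t 23.33 pos [0.5612 0.0772 0.0656] q [ 0.53  0.27  2.04 -0.79  1.08  0.62] F [ 0.1  0.1 -0.2] w 0.419
d mm [ 0.7 -2.5  1.1] rot [ 0.01  -0.013 -0.011]
```

Request:
servo_tool(targets="0 0 0 0 -1 5 36;0 0 0 0 -1 4 30;0 0 0 0 0 0 20;0 0 0 0 0 0 5;0 0 0 0 0 0 5;0 0 0 0 0 0 5;0 0 0 0 0 0 5;0 0 0 0 0 0 5", newtons=80)

```text
time: 24.0
tool_pos: [0.5625, 0.0717, 0.0594]
tcp_rot: [1.41, 2.09, -0.481]
wrist_force: [0.4, -0.9, -0.5]
width: 0.199
```

Run:
```python
from g import *
S=read_camera("side");T=read_camera("top");
d,w=rel(case2w(*(G)),fromcase(ty,tz))
crop(S,(210,170,290,240),8,"s36");crop(T,(190,150,270,220),9,"t36")
```

```text
t 24.1 pos [0.5625 0.0717 0.0594] q [ 0.52  0.27  2.05 -0.8   1.07  0.63] F [-0.  -0.7 -0.9] w 0.197
d mm [ 1.1 -1.6 -7.2] rot [ 0.013 -0.013 -0.012]
```

Run:
```python
from g import *
s=bot.read_state();M=R.from_rotvec(s["tcp_rot"]);Rz=R.from_euler("z",TH)
a=np.array([-.6,0,.8]);ax=np.cross(h,a);ang=np.arctan2(np.linalg.norm(ax),h@a);ax/=np.linalg.norm(ax)
Pw=case2w(-40,18,50);P=M.inv().apply(Pw-s["tool_pos"])*1e3;axt=M.inv().apply(Rz.apply(ax))
n=10;w=axt*ang/n;sh=P-R.from_rotvec(w).apply(P)
print("P",P,"ang",np.degrees(ang),"row w",w.round(4),"shift",sh.round(1),np.linalg.norm(w))
Rf=R.from_rotvec(ax*ang);print("tz final case",Rf.apply(Rz.inv().apply(M.apply([0,0,1]))),"ty",Rf.apply(Rz.inv().apply(M.apply([0,1,0]))))
pf=np.array([-40,18,50])+Rf.apply(Rz.inv().apply(M.apply(-P)));print("TCP final case",pf)
```

```text
P [-29.94955962   1.90154397  36.58585802] ang 57.96779616659671 row w [-0.0649  0.0743 -0.0223] shift [-2.9 -3.1 -1.9] 0.10117289032320599
tz final case [ 0.43042064  0.28699858 -0.85578612] ty [0.67420988 0.52816259 0.51622216]
TCP final case [-75.00355351  30.43043965  79.3147132 ]
```

Request:
servo_tool(targets="-0.065 0.074 -0.022 -3 -3 -2 5;-0.065 0.074 -0.022 -3 -3 -2 5;-0.065 0.074 -0.022 -3 -3 -2 5;-0.065 0.074 -0.022 -3 -3 -2 5;0 0 0 0 0 0 5")

```text
time: 24.52
tool_pos: [0.5566, 0.0625, 0.0708]
tcp_rot: [1.282, 2.366, -0.023]
wrist_force: [-0.4, -0.5, -1.2]
width: 0.199
```

```bash
cat >> h.py <<'E'
# puller fixed in hand after the second grasp (tool frame)
def hand():
    s=bot.read_state();M=R.from_rotvec(s["tcp_rot"]);Rz=R.from_euler("z",TH);return s,M,Rz
E
cat > rod.py <<'E'
from h import *
# grasp-time pose: pos .5625 .0717 .0594, rot 1.41 2.09 -.481
M0=R.from_rotvec([1.41,2.09,-.481]);p0=np.array([.5625,.0717,.0594]);Rz=R.from_euler("z",TH)
h0=np.array([-.191,.833,.52]);c0=np.array([-56.5,73.3,86.2])
HT=M0.inv().apply(Rz.apply(h0));CT=M0.inv().apply(case2w(*c0)-p0)*1e3
def rodstate():
    s=bot.read_state();M=R.from_rotvec(s["tcp_rot"])
    h=Rz.inv().apply(M.apply(HT));c=w2case(s["tool_pos"]+M.apply(CT)/1e3)
    k=(c[2]-50)/h[2]
    print("t",round(s["time"],2),"h",h.round(3),"collar",c.round(1),"tip",(c-78.5*h).round(1),"at z50",(c-k*h).round(1),"F",s["wrist_force"].round(1),"w",round(s["width"],3),"q",s["q"].round(2))
    return h,c
E
python3 - <<'E'
from rod import *
print(HT,CT);rodstate()
look(37,sb=(210,180,260,230),tb=(215,160,270,205));rodstate()
E
```

```text
[ 0.33336642  0.00856867 -0.94316669] [ -8.24535565  -1.18432254 -27.89631326]
t 24.52 h [-0.418  0.555  0.72 ] collar [-67.3  54.9  98.9] tip [-34.5  11.3  42.3] at z50 [-39.   17.3  50. ] F [-0.4 -0.5 -1.2] w 0.199 q [ 0.29 -0.02  2.25 -0.54  0.66  0.1 ]
red 19 [-33.7  22.5] [27. 23.] 17.2 y max 36.7
red 32 [-33.3  20.4] [32.7 21.1] 28.2 y max 35.0
t 24.62 h [-0.415  0.557  0.72 ] collar [-66.4  56.3  98.2] tip [-33.8  12.6  41.7] at z50 [-38.6  19.   50. ] F [-0.1  0.  -1.1] w 0.201 q [ 0.29 -0.01  2.24 -0.55  0.67  0.11]
```

Request:
servo_tool(targets="-0.065 0.074 -0.022 -3.5 -4 -2 5;-0.065 0.074 -0.022 -3.5 -4 -2 5;-0.065 0.074 -0.022 -3.5 -4 -2 5;-0.065 0.074 -0.022 -3 -3 -2 5;-0.065 0.074 -0.022 -3 -3 -2 5;0 0 0 0 0 0 5")

```text
time: 25.12
tool_pos: [0.5493, 0.056, 0.0711]
tcp_rot: [1.17, 2.553, 0.33]
wrist_force: [0.2, -2.1, -1.3]
width: 0.203
```

Run:
```python
from rod import *
rodstate()
S,T=look(38,sb=(210,170,270,230),tb=(225,160,275,210));h,c=rodstate()
for k in(82.5,131):
    p=case2w(*(c+(k-82.5)*h));print(k,proj(T,p),proj(S,p))
```

```text
t 25.12 h [-0.513  0.275  0.814] collar [-75.5  41.3  98. ] tip [-35.3  19.6  34.1] at z50 [-45.3  25.   50. ] F [ 0.2 -2.1 -1.3] w 0.203 q [ 0.   -0.09  2.3   0.15  0.56 -0.82]
red 22 [-37.   27.8] [28.2 22.3] 20.0 y max 40.9
red 34 [-36.4  26.4] [31.  22.8] 18.3 y max 40.7
t 25.22 h [-0.512  0.278  0.814] collar [-75.7  41.8  97.7] tip [-35.5  20.   33.9] at z50 [-45.6  25.5  50. ] F [ 0.6 -1.5 -0.2] w 0.199 q [ 0.01 -0.09  2.3   0.14  0.56 -0.81]
82.5 [247.32864759 195.7318187 ] [249.82016214 203.18774718]
131 [243.71812988 202.59876707] [259.3931932  197.37071422]
```

```bash
cat >> rod.py <<'E'
def plan(h,target,piv,n):
    s=bot.read_state();M=R.from_rotvec(s["tcp_rot"]);a=np.array(target,float);a/=np.linalg.norm(a)
    ax=np.cross(h,a);ang=np.arctan2(np.linalg.norm(ax),h@a);ax/=np.linalg.norm(ax)
    P=M.inv().apply(case2w(*piv)-s["tool_pos"])*1e3;w=M.inv().apply(Rz.apply(ax))*ang/n
    Rf=R.from_rotvec(ax*ang)
    print("ang",np.degrees(ang).round(1),"row w",w.round(3),"shift",(P-R.from_rotvec(w).apply(P)).round(1),"ty",Rf.apply(Rz.inv().apply(M.apply([0,1,0]))).round(2),"tz",Rf.apply(Rz.inv().apply(M.apply([0,0,1]))).round(2))
E
python3 - <<'E'
from rod import *
h,c=rodstate();plan(h,[-.66,.05,.75],[-38,31,50],3)
print([c2t(v) for v in np.eye(3)*10])
E
```

```text
t 25.22 h [-0.512  0.278  0.814] collar [-75.7  41.8  97.7] tip [-35.5  20.   33.9] at z50 [-45.6  25.5  50. ] F [ 0.6 -1.5 -0.2] w 0.199 q [ 0.01 -0.09  2.3   0.14  0.56 -0.81]
ang 16.0 row w [-0.081  0.036 -0.028] shift [-1.3 -3.2 -0.2] ty [0.64 0.56 0.53] tz [ 0.5   0.23 -0.84]
[array([-4.8,  7.9,  3.8]), array([8.6, 5.2, 0.1]), array([-1.9,  3.3, -9.2])]
```

Request:
servo_tool(targets="-0.081 0.036 -0.028 -1.3 -3.2 0 5;-0.081 0.036 -0.028 -1.3 -3.2 0 5;-0.081 0.036 -0.028 -1.3 -3.2 0 5;0 0 0 0 0 0 5")

```text
time: 25.55
tool_pos: [0.5465, 0.0559, 0.0674]
tcp_rot: [1.052, 2.576, 0.541]
wrist_force: [0.6, -1.5, 1.1]
width: 0.196
```

Run:
```python
from rod import *
rodstate()
S,T=look(39,sb=(210,170,270,230),tb=(225,160,275,210));h,c=rodstate()
print([c2t(v) for v in np.eye(3)*10])
```

```text
t 25.55 h [-0.599  0.131  0.79 ] collar [-79.4  38.1  92.5] tip [-32.4  27.7  30.5] at z50 [-47.2  31.   50. ] F [ 0.6 -1.5  1.1] w 0.196 q [-0.14 -0.1   2.35  0.56  0.56 -1.37]
red 23 [-37.5  32.7] [28.4 23.7] 17.1 y max 47.8
red 39 [-37.8  31.7] [31.2 23.5] 18.4 y max 46.9
t 25.65 h [-0.598  0.133  0.791] collar [-79.1  38.3  93.1] tip [-32.1  27.8  31. ] at z50 [-46.5  31.   50. ] F [ 1.1 -1.5 -1.5] w 0.201 q [-0.14 -0.1   2.35  0.56  0.56 -1.36]
[array([-5.6,  7. ,  4.4]), array([8.2, 5.5, 1.5]), array([-1.4,  4.5, -8.8])]
```

Request:
servo_tool(targets="0 0 0 4.8 1.5 0 5;0 0 0 4.8 1.5 0 5;0 0 0 4.8 1.5 0 5;0 0 0 0 0 0 5")

```text
time: 25.98
tool_pos: [0.5399, 0.0727, 0.0676]
tcp_rot: [1.053, 2.578, 0.532]
wrist_force: [2.5, -3.6, 0.0]
width: 0.198
```

Run:
```python
from rod import *
S,T=look(40,sb=(205,175,265,235),tb=(215,160,275,210));h,c=rodstate()
print([c2t(v) for v in np.eye(3)*10])
```

```text
red 20 [-42.   50.8] [29.3 21.9] 23.3 y max 62.8
red 37 [-41.2  48.3] [30.6 24.7] 15.4 y max 62.8
t 26.08 h [-0.596  0.136  0.792] collar [-82.8  55.2  93.1] tip [-36.   44.5  31. ] at z50 [-50.3  47.8  50. ] F [ 1.8 -4.1 -0.7] w 0.198 q [-0.1  -0.12  2.36  0.53  0.55 -1.3 ]
[array([-5.6,  7. ,  4.4]), array([8.2, 5.5, 1.5]), array([-1.4,  4.5, -8.8])]
```

Request:
servo_tool(targets="0 0 0 4.3 1.4 0 5;0 0 0 4.3 1.4 0 5;0 0 0 3.5 1.1 0 5;0 0 0 0 0 0 5")

```text
time: 26.42
tool_pos: [0.5345, 0.0835, 0.068]
tcp_rot: [1.053, 2.576, 0.53]
wrist_force: [2.3, -3.7, -1.2]
width: 0.197
```

Run:
```python
from rod import *
S,T=look(41,sb=(205,175,265,235),tb=(215,160,275,210));h,c=rodstate()
print([c2t(v) for v in np.eye(3)*10])
```

```text
red 22 [-45.1  61.9] [30.2 21.9] 19.5 y max 73.8
red 34 [-44.7  60.1] [30.6 23.4] 15.8 y max 74.7
t 26.52 h [-0.597  0.138  0.791] collar [-86.4  67.1  93.4] tip [-39.5  56.2  31.3] at z50 [-53.6  59.5  50. ] F [ 2.2 -3.9 -1.6] w 0.2 q [-0.07 -0.13  2.37  0.51  0.53 -1.25]
[array([-5.6,  7. ,  4.4]), array([8.2, 5.5, 1.5]), array([-1.4,  4.5, -8.8])]
```

Run:
```python
from rod import *
h,c=rodstate();plan(h,[-.67,.12,.73],[-46,65,50],1); print("h tool",HT)
S=read_camera("side");crop(S,(225,180,285,230),13,"s42")
T=read_camera("top");crop(T,(225,180,255,215),20,"t42")
```

```text
t 26.52 h [-0.597  0.138  0.791] collar [-86.4  67.1  93.4] tip [-39.5  56.2  31.3] at z50 [-53.6  59.5  50. ] F [ 2.2 -3.9 -1.6] w 0.2 q [-0.07 -0.13  2.37  0.51  0.53 -1.25]
ang 5.5 row w [-0.084 -0.038 -0.03 ] shift [ 0.8 -3.1  1.7] ty [0.65 0.56 0.51] tz [ 0.52  0.16 -0.84]
h tool [ 0.33336642  0.00856867 -0.94316669]
```

Run:
```python
from rod import *
S=read_camera("side");T=read_camera("top")
for a in((325,365),(315,360),(335,370)):
    p,e=tri(T,off(a,20,(225,180)),S,off((368,402),13,(225,180)));print(w2case(p).round(1),e)
h,c=rodstate();print(((proj(T,case2w(*c))-[225,180]+.5)*20).round(),((proj(S,case2w(*c))-[225,180]+.5)*13).round())
```

```text
[-79.4  61.6  91.1] 0.005990218518939131
[-79.1  62.9  93. ] 0.006423083963077968
[-79.8  60.3  89.2] 0.005555849825353813
t 26.72 h [-0.597  0.138  0.791] collar [-86.3  66.8  93.4] tip [-39.4  56.   31.3] at z50 [-53.5  59.2  50. ] F [ 2.  -4.4 -2. ] w 0.201 q [-0.07 -0.13  2.37  0.51  0.53 -1.25]
[293. 438.] [390. 408.]
```

Request:
servo_tool(targets="0 0 0 1 -0.6 -5 5;0 0 0 1 -0.6 -5 5;0 0 0 -1.1 4.8 2.6 5;0 0 0 -1.1 4.8 2.6 5;0 0 0 -1.1 4.8 2.6 5;0 0 0 0 0 0 5")

```text
time: 27.22
tool_pos: [0.5444, 0.0896, 0.0773]
tcp_rot: [1.055, 2.573, 0.53]
wrist_force: [2.9, -4.8, -1.7]
width: 0.195
```

Run:
```python
from rod import *
S,T=look(43,sb=(205,175,265,235),tb=(210,155,270,210));h,c=rodstate()
print([c2t(v) for v in np.eye(3)*10])
```

```text
red 23 [-34.9  62.5] [28.1 22.1] 13.4 y max 75.6
red 35 [-34.8  60.5] [31.  24.8] 11.7 y max 75.5
t 27.32 h [-0.597  0.14   0.791] collar [-76.8  71.8 102.1] tip [-30.   60.9  40. ] at z50 [-37.5  62.6  50. ] F [ 2.1 -4.  -0.7] w 0.198 q [-0.05 -0.13  2.35  0.48  0.54 -1.21]
[array([-5.5,  7.1,  4.4]), array([8.2, 5.5, 1.5]), array([-1.4,  4.5, -8.8])]
```

Request:
servo_tool(targets="0 0 0 1.5 4.3 1.6 5;0 0 0 1 4.3 1.8 5;0 0 0 -1 4 2.2 5;0 0 0 -1 3 2 5;0 0 0 0 0 0 5")

```text
time: 27.73
tool_pos: [0.5561, 0.1017, 0.0763]
tcp_rot: [1.056, 2.574, 0.528]
wrist_force: [2.2, -5.6, 0.2]
width: 0.2
```

Run:
```python
from rod import *
S,T=look(44,sb=(205,175,265,235),tb=(210,155,270,210));h,c=rodstate()
print([c2t(v) for v in np.eye(3)*10])
```

```text
red 10 [-30.3  70.8] [24.3 11.3] 85.9 y max 82.7
red 15 [-25.7  68.1] [26.  19.6] 43.7 y max 81.7
t 27.83 h [-0.596  0.141  0.791] collar [-62.7  81.8 101.5] tip [-15.9  70.8  39.4] at z50 [-23.9  72.6  50. ] F [ 1.  -5.   0.2] w 0.199 q [-0.02 -0.1   2.33  0.46  0.53 -1.16]
[array([-5.5,  7.1,  4.4]), array([8.2, 5.5, 1.5]), array([-1.4,  4.4, -8.8])]
```

Run:
```python
from rod import *
T=read_camera("top")
h=cv2.cvtColor(T["image"],cv2.COLOR_RGB2HSV);m=cv2.inRange(h,(0,140,40),(4,255,255))|cv2.inRange(h,(172,140,40),(180,255,255))
x0,y0,x1,y1=215,165,260,195
v,u=np.nonzero(m[y0:y1,x0:x1]);P=np.array([w2case(onz(T,a+x0,b+y0,.051))[:2] for a,b in zip(u,v)]);r=cv2.minAreaRect(P.astype(np.float32));print(len(u),r,P.min(0),P.max(0))
crop(T,(215,165,260,195),16,"t45")
```

```text
31 ((-21.449426651000977, 69.78248596191406), (31.163164138793945, 24.74876594543457), 7.938397407531738) [-35.80886982  56.0283315 ] [-6.56839091 83.00646183]
```

Request:
servo_tool(targets="0 0 0 -1.7 3.3 2 5;0 0 0 -2 3.3 2 5;0 0 0 -2.1 3.3 2 5;0 0 0 -2.2 3.3 2 5;0 0 0 0 0 0 5")

```text
time: 28.3
tool_pos: [0.5732, 0.1057, 0.0762]
tcp_rot: [1.055, 2.574, 0.526]
wrist_force: [1.1, -4.7, 0.6]
width: 0.196
```

```bash
cat > red.py <<'E'
from rod import *
def red(k):
    T=read_camera("top");S=read_camera("side")
    for c,(x0,y0,x1,y1) in((T,(215,160,260,195)),(S,(205,190,255,230))):
        h=cv2.cvtColor(c["image"],cv2.COLOR_RGB2HSV);m=cv2.inRange(h,(0,100,40),(4,255,255))|cv2.inRange(h,(165,100,40),(180,255,255))
        v,u=np.nonzero(m[y0:y1,x0:x1])
        if len(u)>3:
            P=np.array([w2case(onz(c,a+x0,b+y0,.051))[:2] for a,b in zip(u,v)]);r=cv2.minAreaRect(P.astype(np.float32));print(len(u),np.round(r[0],1),np.round(r[1],1),round(r[2],1),P.min(0).round(1),P.max(0).round(1))
    crop(T,(215,160,265,200),14,f"t{k}");crop(S,(205,180,255,230),12,f"s{k}")
    rodstate();print([c2t(v) for v in np.eye(3)*10])
E
python3 -c "
from red import *
red(46)"
```

```text
20 [-5.3 70.7] [23.4 28.3] 89.3 [-19.5  59.1] [ 8.8 82.5]
t 28.4 h [-0.596  0.142  0.791] collar [-45.4  83.1 101.2] tip [ 1.4 71.9 39.1] at z50 [-6.8 73.9 50. ] F [ 1.5 -5.   2. ] w 0.2 q [-0.   -0.06  2.29  0.45  0.52 -1.15]
[array([-5.5,  7.1,  4.4]), array([8.2, 5.5, 1.4]), array([-1.4,  4.4, -8.9])]
```

Request:
servo_tool(targets="0 0 0 -1.4 2.2 1.3 5;0 0 0 -1.4 2.2 1.3 5;0 0 0 0 0 0 5")

```text
time: 28.65
tool_pos: [0.5784, 0.1067, 0.0758]
tcp_rot: [1.056, 2.575, 0.525]
wrist_force: [0.8, -5.8, 1.7]
width: 0.201
```

```bash
python3 -c "
from red import *
red(47)"
```

```text
18 [-0.4 70.6] [30.  22.7] 3.4 [-15.4  58.6] [14.  82.3]
t 28.75 h [-0.595  0.142  0.792] collar [-39.8  83.2 101. ] tip [ 6.9 72.  38.9] at z50 [-1.5 74.  50. ] F [ 0.4 -5.4  0.9] w 0.204 q [-0.   -0.05  2.28  0.45  0.52 -1.14]
[array([-5.5,  7.1,  4.4]), array([8.2, 5.5, 1.4]), array([-1.4,  4.4, -8.9])]
```

Request:
servo_tool(targets="0 0 0 -2.4 -1.6 -0.4 5;0 0 0 -2.4 -1.6 -0.4 5;0 0 0 -2.4 -1.6 -0.4 5;0 0 0 0 0 0 5")

```text
time: 29.08
tool_pos: [0.5796, 0.0974, 0.0757]
tcp_rot: [1.055, 2.576, 0.525]
wrist_force: [0.3, -4.2, 1.5]
width: 0.203
```

```bash
python3 -c "
from red import *
red(48)"
```

```text
20 [-0.9 61.4] [29.4 22.1] 5.2 [-15.2  49.4] [13.7 73.1]
t 29.18 h [-0.595  0.141  0.792] collar [-39.9  74.  101. ] tip [ 6.8 62.9 38.9] at z50 [-1.6 64.8 50. ] F [ 1.1 -5.2  1.9] w 0.198 q [-0.02 -0.05  2.28  0.46  0.53 -1.18]
[array([-5.5,  7.1,  4.4]), array([8.2, 5.5, 1.5]), array([-1.4,  4.4, -8.9])]
```

Request:
servo_tool(targets="0 0 0 -2 -1.3 -0.4 5;0 0 0 -2 -1.3 -0.4 5;0 0 0 0 0 0 5")

```text
time: 29.43
tool_pos: [0.5777, 0.0941, 0.0741]
tcp_rot: [1.057, 2.583, 0.527]
wrist_force: [0.2, -2.0, -1.2]
width: 0.198
```

```bash
python3 -c "
from red import *
red(49)"
```

```text
19 [-1.6 60.6] [27.8 25.4] 3.8 [-15.2  47.1] [12.6 72.9]
t 29.53 h [-0.591  0.138  0.795] collar [-42.   70.7  99.5] tip [ 4.3 59.9 37. ] at z50 [-5.3 62.1 50. ] F [ 0.2 -1.9 -1. ] w 0.202 q [-0.03 -0.05  2.28  0.47  0.54 -1.19]
[array([-5.6,  7.1,  4.4]), array([8.2, 5.5, 1.5]), array([-1.4,  4.4, -8.9])]
```

Request:
servo_tool(targets="0 0 0 -2 -1 -0.4 5;0 0 0 -1.5 -0.7 -0.3 5;0 0 0 0 0 0 5")

```text
time: 29.78
tool_pos: [0.5766, 0.0915, 0.0727]
tcp_rot: [1.057, 2.588, 0.527]
wrist_force: [0.6, -0.6, -1.0]
width: 0.203
```

```bash
python3 -c "
from red import *
red(50)"
```

```text
19 [-1.6 60.6] [27.8 25.4] 3.8 [-15.2  47.1] [12.6 72.9]
t 29.88 h [-0.588  0.135  0.798] collar [-43.4  68.3  98.2] tip [ 2.8 57.7 35.5] at z50 [-7.9 60.2 50. ] F [ 1.4  0.3 -0.9] w 0.2 q [-0.04 -0.04  2.28  0.48  0.54 -1.2 ]
[array([-5.6,  7.1,  4.3]), array([8.2, 5.5, 1.5]), array([-1.3,  4.4, -8.9])]
```

Request:
servo_tool(targets="0 0 0 -1.6 2.1 1.3 5;0 0 0 2 -1.2 -5 5;0 0 0 0 0 0 5")

```text
time: 30.13
tool_pos: [0.5747, 0.0921, 0.0761]
tcp_rot: [1.058, 2.59, 0.527]
wrist_force: [0.3, 0.2, -2.1]
width: 0.198
```

```bash
python3 -c "
from red import *
red(51)"
```

```text
21 [-1.  58.1] [26.2 27.3] 80.0 [-15.2  46.6] [13.2 72.9]
t 30.23 h [-0.587  0.134  0.799] collar [-44.9  69.  101.3] tip [ 1.1 58.5 38.6] at z50 [-7.3 60.4 50. ] F [-0.4 -0.1 -1.3] w 0.199 q [-0.04 -0.05  2.28  0.47  0.55 -1.2 ]
[array([-5.6,  7.1,  4.3]), array([8.2, 5.5, 1.5]), array([-1.3,  4.4, -8.9])]
```

Request:
servo_tool(targets="0 0 0 1.3 -0.3 -4.8 5;0 0 0 1.3 -0.3 -4.8 5;0 0 0 0 0 0 5")

```text
time: 30.48
tool_pos: [0.5687, 0.0913, 0.0847]
tcp_rot: [1.058, 2.589, 0.527]
wrist_force: [-0.2, 0.5, -1.0]
width: 0.203
```

```bash
python3 -c "
from red import *
red(52)"
```

```text
21 [-1.5 61.4] [28.7 24.8] 8.3 [-15.2  47.1] [13.2 72.9]
t 30.58 h [-0.587  0.134  0.799] collar [-51.3  69.4 109.6] tip [-5.2 58.9 46.9] at z50 [-7.5 59.4 50. ] F [ 0.7  1.  -2.7] w 0.202 q [-0.04 -0.08  2.28  0.46  0.57 -1.18]
[array([-5.6,  7.1,  4.3]), array([8.2, 5.5, 1.5]), array([-1.3,  4.4, -8.9])]
```

Request:
servo_tool(targets="0 0 0 1.3 -0.3 -4.8 5;0 0 0 1.3 -0.3 -4.8 5;0 0 0 1.3 -0.3 -4.8 5;0 0 0 0 0 0 5")

```text
time: 30.92
tool_pos: [0.5588, 0.0902, 0.0971]
tcp_rot: [1.058, 2.589, 0.527]
wrist_force: [0.3, 0.9, -1.5]
width: 0.198
```

```bash
python3 -c "
from red import *
red(53)"
```

```text
23 [-2.2 59.9] [28.4 25.1] 0.9 [-16.3  47.1] [12.1 72.3]
t 31.02 h [-0.586  0.134  0.8  ] collar [-61.2  69.9 122. ] tip [-15.2  59.4  59.2] at z50 [-8.4 57.8 50. ] F [ 0.  -0.1 -1.5] w 0.201 q [-0.05 -0.12  2.29  0.44  0.6  -1.16]
[array([-5.6,  7.1,  4.3]), array([8.2, 5.5, 1.5]), array([-1.3,  4.4, -8.9])]
```

Request:
servo_tool(targets="0 0 0 1.3 -0.3 -4.8 5;0 0 0 1.8 -0.3 -6.8 5;0 0 0 2.6 -0.6 -10 5;0 0 0 2.6 -0.6 -10 5;0 0 0 5 -1 -20 5;0 0 0 0 0 0 5")

```text
time: 31.52
tool_pos: [0.5236, 0.0863, 0.1402]
tcp_rot: [1.061, 2.594, 0.525]
wrist_force: [0.4, 0.2, -0.8]
width: 0.203
```

```bash
python3 -c "
from red import *
red(54)
S=read_camera('side');T=read_camera('top');crop(S,(190,150,310,250),6,'s55');crop(T,(190,130,290,230),6,'t55')"
```

```text
26 [-2.2 59.9] [28.4 25.1] 0.9 [-16.5  47.1] [12.1 72.3]
t 31.62 h [-0.58   0.133  0.804] collar [-96.6  71.9 163.2] tip [-51.1  61.5 100.1] at z50 [-14.9  53.2  50. ] F [ 0.2  0.6 -2.3] w 0.198 q [-0.06 -0.25  2.31  0.38  0.72 -1.1 ]
[array([-5.6,  7.1,  4.2]), array([8.2, 5.5, 1.5]), array([-1.2,  4.3, -8.9])]
```

```bash
python3 - <<'E'
from rod import *
S=read_camera("side");T=read_camera("top")
crop(S,(235,180,275,215),16,"s56");crop(T,(225,180,255,215),18,"t56")
E
cat >> rod.py <<'E'
def meas(T,S,tt,st,tc,sc):
    "tip end and rod/collar junction from both views -> tool frame"
    s=bot.read_state();M=R.from_rotvec(s["tcp_rot"])
    p,e=tri(T,tt,S,st);c,e2=tri(T,tc,S,sc);d=(c-p)/np.linalg.norm(c-p)
    print("tip",p.round(4),w2case(p).round(1),e.round(4),"junction",c.round(4),e2.round(4),"len",np.linalg.norm(c-p).round(4),"h world",d.round(3))
    print("tool: tip",(M.inv().apply(p-s["tool_pos"])*1e3).round(1),"h",M.inv().apply(d).round(3))
E
python3 - <<'E'
from rod import *
S=read_camera("side");T=read_camera("top")
a=lambda q:off(q,18,(225,180));b=lambda q:off(q,16,(235,180))
meas(T,S,a((240,155)),b((105,490)),a((230,262)),b((325,312)))
meas(T,S,a((240,155)),b((105,490)),a((228,280)),b((335,300)))
print(HT)
E
```

```text
tip [0.5653 0.0731 0.0972] [-49.4  63.6  97.2] 0.0002 junction [0.532  0.0733 0.1519] 0.0089 len 0.064 h world [-0.52   0.003  0.854]
tool: tip [-34.2   0.5  48.2] h [ 0.256  0.051 -0.965]
tip [0.5653 0.0731 0.0972] [-49.4  63.6  97.2] 0.0002 junction [0.5295 0.0733 0.1548] 0.0072 len 0.0678 h world [-0.527  0.003  0.85 ]
tool: tip [-34.2   0.5  48.2] h [ 0.262  0.045 -0.964]
[ 0.33336642  0.00856867 -0.94316669]
```

```bash
cat >> rod.py <<'E'
HT2=np.array([.315,.02,-.949]);HT2/=np.linalg.norm(HT2);TT=np.array([-34.2,.5,48.2])
def goal(tip,n=1,up=(0,0,1)):
    s=bot.read_state();M=R.from_rotvec(s["tcp_rot"]);h=M.apply(HT2);p=s["tool_pos"]+M.apply(TT)/1e3
    u=np.array(up,float);u/=np.linalg.norm(u);ax=np.cross(h,u);ang=np.arctan2(np.linalg.norm(ax),h@u);ax/=np.linalg.norm(ax)
    w=M.inv().apply(ax)*ang/n
    print("t",round(s["time"],2),"tip",p.round(4),"h",h.round(3),"dtool",(M.inv().apply(np.asarray(tip)-p)*1e3).round(1),"ang",np.degrees(ang).round(1),"w/row",w.round(3),"pivot shift",(TT-R.from_rotvec(w).apply(TT)).round(1),"q",s["q"].round(2),"F",s["wrist_force"].round(1),"wd",round(s["width"],3))
    print("world axes in tool",[M.inv().apply(v).round(2) for v in np.eye(3)])
E
python3 -c "
from rod import *
goal([.4655,.345,.165],6)"
```

```text
t 31.92 tip [0.5653 0.0731 0.0972] h [-0.574  0.028  0.819] dtool [254.9 148.2 -39.1] ang 35.1 w/row [0.069 0.071 0.025] pivot shift [-3.5  4.2 -2.2] q [-0.06 -0.25  2.31  0.38  0.72 -1.1 ] F [ 0.2 -0.2 -1.4] wd 0.199
world axes in tool [array([-0.69,  0.61,  0.39]), array([0.72, 0.66, 0.22]), array([-0.12,  0.43, -0.89])]
```

Request:
servo_tool(targets="0 0 0 -3 10 -20 5;0 0 0 -3 13 -27 5;0.069 0.071 0.025 -3.5 4.2 -5 5;0.069 0.071 0.025 -3.5 4.2 -2.2 5;0.069 0.071 0.025 -3.5 4.2 -2.2 5;0.069 0.071 0.025 -3.5 4.2 -2.2 5;0.069 0.071 0.025 -3.5 4.2 -2.2 5;0.069 0.071 0.025 -3.5 4.2 -2.2 5")

```text
time: 32.58
tool_pos: [0.5457, 0.0856, 0.2081]
tcp_rot: [-1.174, -2.568, -0.204]
wrist_force: [0.8, 0.4, -0.6]
width: 0.199
```

```bash
python3 -c "
from rod import *
goal([.4655,.345,.165],1)"
```

```text
t 32.58 tip [0.5566 0.0739 0.1512] h [ 0.028 -0.004  1.   ] dtool [253.9 108.4  75.9] ang 1.6 w/row [-0.018 -0.022 -0.006] pivot shift [ 1.  -1.1  0.8] q [-0.06  0.19  1.72  0.24  1.48 -0.82] F [ 0.8  0.4 -0.6] wd 0.199
world axes in tool [array([-0.62,  0.76, -0.22]), array([0.71, 0.65, 0.25]), array([ 0.34,  0.  , -0.94])]
```

Request:
servo_tool(targets="0 0 0 20 9 5 5;0 0 0 28 12 8 5;0 0 0 28 12 8 5;0 0 0 28 12 8 5;0 0 0 28 12 8 5;0 0 0 28 12 8 5;0 0 0 28 12 8 5;0 0 0 20 8 6 5")

```text
time: 33.25
tool_pos: [0.4829, 0.3111, 0.2029]
tcp_rot: [-1.188, -2.54, -0.185]
wrist_force: [-0.2, 0.5, -0.9]
width: 0.196
```

```bash
python3 -c "
from rod import *
goal([.4655,.345,.165],1)"
```

```text
t 33.25 tip [0.4922 0.2989 0.1458] h [0.054 0.    0.999] dtool [55.9  8.8  0. ] ang 3.1 w/row [-0.039 -0.035 -0.014] pivot shift [ 1.6 -2.4  1.3] q [ 0.32  0.16  1.76  0.33  1.39 -0.47] F [-0.2  0.5 -0.9] wd 0.196
world axes in tool [array([-0.6 ,  0.76, -0.24]), array([0.72, 0.64, 0.25]), array([ 0.35, -0.02, -0.94])]
```

Request:
servo_tool(targets="-0.039 -0.035 -0.014 20 2 1 5;0 0 0 18 4 -2 5;0 0 0 12 3 -2 5;0 0 0 0 0 0 5")

```text
time: 33.58
tool_pos: [0.4568, 0.3593, 0.2185]
tcp_rot: [-1.191, -2.587, -0.216]
wrist_force: [0.5, 0.6, -1.8]
width: 0.197
```

```bash
python3 -c "
from rod import *
S=read_camera('side');T=read_camera('top')
goal([.4655,.345,.14],1)
crop(S,(250,240,310,330),6.5,'s57');crop(T,(110,190,170,250),10,'t57')"
```

```text
t 33.68 tip [0.4697 0.345  0.1607] h [0.004 0.003 1.   ] dtool [-3.9 -3.5 20.5] ang 0.3 w/row [-0.004 -0.    -0.001] pivot shift [ 0.  -0.3  0. ] q [ 0.42  0.11  1.79  0.32  1.34 -0.38] F [ 0.1  0.2 -0.4] wd 0.201
world axes in tool [array([-0.62,  0.76, -0.19]), array([0.72, 0.65, 0.25]), array([ 0.32,  0.02, -0.95])]
```

Run:
```python
from h import *
from rod import *
c=read_camera("side")
crop(c,(240,230,320,340),6,"s58")
for p,z in (((157,383),.1607),((165,440),.105)):
    u=off(p,6.5,(250,240)); print(u,onz(c,u[0],u[1],z))
print(c['eye'])
goal([.4655,.345,.125],4,True)
print(bot.read_state()['time'],bot.read_state()['wrist_force'])
```

```text
[273.73076923 298.5       ] [0.4706906  0.34983359 0.1607    ]
[274.96153846 307.26923077] [0.46513323 0.34638712 0.105     ]
[0.49916505 0.65385127 0.87050395]Traceback (most recent call last):
  File "<stdin>", line 8, in <module>
  File "rod.py", line 27, in goal
    u=np.array(up,float);u/=np.linalg.norm(u);ax=np.cross(h,u);ang=np.arctan2(np.linalg.norm(ax),h@u);ax/=np.linalg.norm(ax)
                                                 ~~~~~~~~^^^^^
    raise ValueError("At least one array has zero dimension")
ValueError: At least one array has zero dimension
```

```bash
cat rod.py | head -60
```

```text
from h import *
# grasp-time pose: pos .5625 .0717 .0594, rot 1.41 2.09 -.481
M0=R.from_rotvec([1.41,2.09,-.481]);p0=np.array([.5625,.0717,.0594]);Rz=R.from_euler("z",TH)
h0=np.array([-.191,.833,.52]);c0=np.array([-56.5,73.3,86.2])
HT=M0.inv().apply(Rz.apply(h0));CT=M0.inv().apply(case2w(*c0)-p0)*1e3
def rodstate():
    s=bot.read_state();M=R.from_rotvec(s["tcp_rot"])
    h=Rz.inv().apply(M.apply(HT));c=w2case(s["tool_pos"]+M.apply(CT)/1e3)
    k=(c[2]-50)/h[2]
    print("t",round(s["time"],2),"h",h.round(3),"collar",c.round(1),"tip",(c-78.5*h).round(1),"at z50",(c-k*h).round(1),"F",s["wrist_force"].round(1),"w",round(s["width"],3),"q",s["q"].round(2))
    return h,c
def plan(h,target,piv,n):
    s=bot.read_state();M=R.from_rotvec(s["tcp_rot"]);a=np.array(target,float);a/=np.linalg.norm(a)
    ax=np.cross(h,a);ang=np.arctan2(np.linalg.norm(ax),h@a);ax/=np.linalg.norm(ax)
    P=M.inv().apply(case2w(*piv)-s["tool_pos"])*1e3;w=M.inv().apply(Rz.apply(ax))*ang/n
    Rf=R.from_rotvec(ax*ang)
    print("ang",np.degrees(ang).round(1),"row w",w.round(3),"shift",(P-R.from_rotvec(w).apply(P)).r
[... 639 characters left out ...]
(HT2);TT=np.array([-34.2,.5,48.2])
def goal(tip,n=1,up=(0,0,1)):
    s=bot.read_state();M=R.from_rotvec(s["tcp_rot"]);h=M.apply(HT2);p=s["tool_pos"]+M.apply(TT)/1e3
    u=np.array(up,float);u/=np.linalg.norm(u);ax=np.cross(h,u);ang=np.arctan2(np.linalg.norm(ax),h@u);ax/=np.linalg.norm(ax)
    w=M.inv().apply(ax)*ang/n
    print("t",round(s["time"],2),"tip",p.round(4),"h",h.round(3),"dtool",(M.inv().apply(np.asarray(tip)-p)*1e3).round(1),"ang",np.degrees(ang).round(1),"w/row",w.round(3),"pivot shift",(TT-R.from_rotvec(w).apply(TT)).round(1),"q",s["q"].round(2),"F",s["wrist_force"].round(1),"wd",round(s["width"],3))
    print("world axes in tool",[M.inv().apply(v).round(2) for v in np.eye(3)])
```

View pics/s58.png

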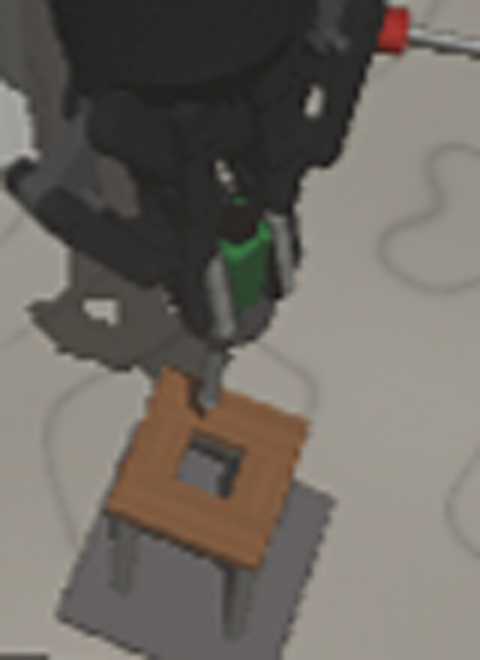

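Run:
```python
from h import *
from rod import *
goal([.4655,.345,.125])
c=read_camera("side")
p=np.array([.4697,.345,.1607])
for k in (0,.004,.08,.085,.131): print(k,((np.array(proj(c,p+[0,0,k]))-[240,230])*6).round(0))
print("hole",((np.array(proj(c,np.array([.4655,.345,.105])))-[240,230])*6).round(0))
```

```text
t 33.73 tip [0.4699 0.3443 0.1605] h [0.004 0.003 1.   ] dtool [-8.  -3.5 34.7] ang 0.3 w/row [-0.005 -0.    -0.002] pivot shift [ 0.  -0.3  0. ] q [ 0.41  0.11  1.79  0.32  1.34 -0.38] F [ 0.1 -0.4 -1.3] wd 0.199
world axes in tool [array([-0.62,  0.76, -0.19]), array([0.72, 0.65, 0.25]), array([ 0.32,  0.01, -0.95])]
0 [206. 398.]
0.004 [206. 393.]
0.08 [219. 297.]
0.085 [219. 290.]
0.131 [228. 222.]
hole [209. 460.]
```

Run:
```python
from h import *
from rod import *
c=read_camera("side")
p=np.array([.4697,.345,.16])
a=np.array(proj(c,p))
for d in np.eye(3): print(((np.array(proj(c,p+d*.01))-a)*6).round(1))
for s in (1,-1): goal([.4655,.345,.14],1,(s*.05,0,1))
```

```text
[-28.1  -1.7]
[-0.7 27.1]
[  1.5 -11.7]
t 33.83 tip [0.4701 0.3438 0.1604] h [0.005 0.003 1.   ] dtool [-2.7 -3.  20.5] ang 2.6 w/row [0.031 0.031 0.011] pivot shift [-1.5  1.9 -1. ] q [ 0.41  0.11  1.79  0.32  1.34 -0.38] F [ 0.3 -0.9 -1. ] wd 0.198
world axes in tool [array([-0.62,  0.76, -0.19]), array([0.72, 0.65, 0.25]), array([ 0.32,  0.01, -0.95])]
t 33.83 tip [0.4701 0.3438 0.1604] h [0.005 0.003 1.   ] dtool [-2.7 -3.  20.5] ang 3.1 w/row [-0.041 -0.033 -0.014] pivot shift [ 1.5 -2.5  1.2] q [ 0.41  0.11  1.79  0.32  1.34 -0.38] F [ 0.3 -0.9 -1. ] wd 0.198
world axes in tool [array([-0.62,  0.76, -0.19]), array([0.72, 0.65, 0.25]), array([ 0.32,  0.01, -0.95])]
```

Request:
servo_tool(targets="0.031 0.031 0.011 -1.5 1.9 -1 5; 0 0 0 3 -3.8 1 5; 0 0 0 -4 0 12 5; 0 0 0 -4 0 12 5; 0 0 0 0 0 0 5")

```text
time: 34.25
tool_pos: [0.457, 0.3521, 0.1886]
tcp_rot: [-1.196, -2.542, -0.186]
wrist_force: [-0.2, -0.2, -2.4]
width: 0.2
```

Run:
```python
from h import *
from rod import *
c=read_camera("side")
crop(c,(240,230,320,340),6,"s59")
goal([.4655,.345,.1],1,(.05,0,1))
for z in (.13,.135,.14):print(z,((np.array(proj(c,np.array([.4655,.345,z])))-[240,230])*6).round(0))
```

```text
t 34.3 tip [0.4666 0.34   0.1324] h [0.05  0.001 0.999] dtool [-6.9  3.  32. ] ang 0.1 w/row [-0.001  0.001 -0.   ] pivot shift [-0.  -0.1 -0. ] q [ 0.4   0.15  1.8   0.34  1.33 -0.4 ] F [-0.1 -0.5 -2.5] wd 0.199
world axes in tool [array([-0.6 ,  0.77, -0.23]), array([0.73, 0.64, 0.25]), array([ 0.34, -0.02, -0.94])]
0.13 [213. 433.]
0.135 [213. 428.]
0.14 [214. 422.]
```

View pics/s59.png

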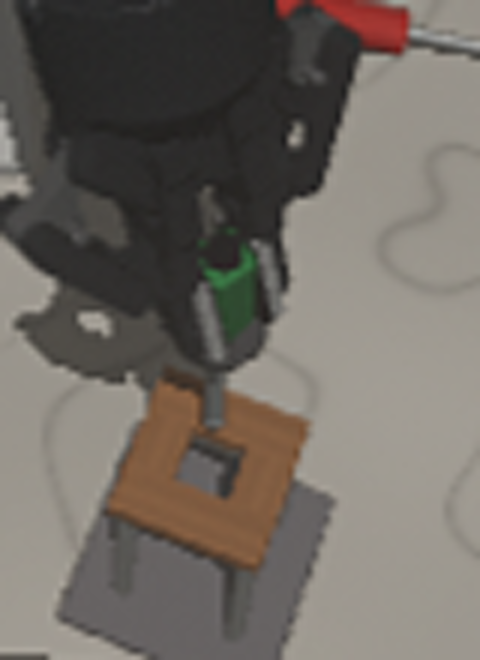

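Request:
servo_tool(targets="0 0 0 3 2.6 1 5; 0 0 0 -3.4 0.2 9.4 5; 0 0 0 -3.4 0.2 9.4 5; 0 0 0 0 0 0 5")

```text
time: 34.63
tool_pos: [0.4567, 0.357, 0.1678]
tcp_rot: [-1.195, -2.543, -0.188]
wrist_force: [0.8, -0.3, -2.7]
width: 0.198
```

Run:
```python
from h import *
from rod import *
c=read_camera("side")
crop(c,(240,230,320,340),6,"s60")
goal([.4655,.345,.08],1,(.05,0,1))
for z in (.10,.105,.11,.115,.12):print(z,((np.array(proj(c,np.array([.4655,.345,z])))-[240,230])*6).round(0))
```

```text
t 34.68 tip [0.4664 0.3449 0.1116] h [0.049 0.001 0.999] dtool [-10.2  -0.1  29.9] ang 0.1 w/row [0.    0.001 0.   ] pivot shift [-0.1  0.  -0. ] q [ 0.4   0.17  1.81  0.34  1.3  -0.41] F [-1.1 -0.1 -1.4] wd 0.199
world axes in tool [array([-0.6 ,  0.77, -0.23]), array([0.72, 0.64, 0.25]), array([ 0.34, -0.02, -0.94])]
0.1 [208. 465.]
0.105 [209. 460.]
0.11 [210. 455.]
0.115 [210. 449.]
0.12 [211. 444.]
```

View pics/s60.png

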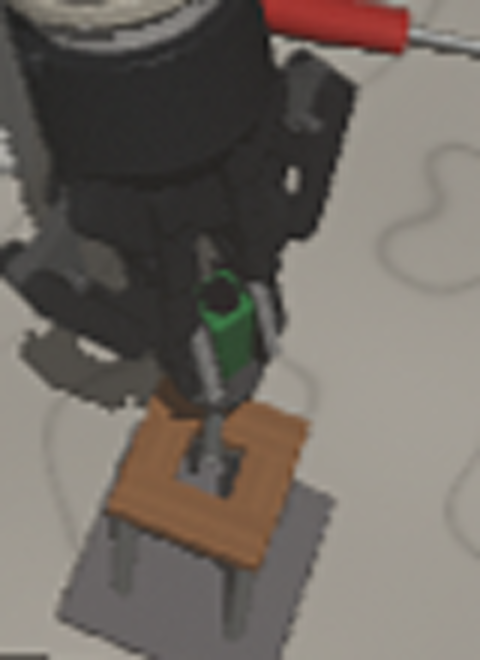

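Request:
servo_tool(targets="0 0 0 -4.4 -0.8 9 5; 0 0 0 -3.4 0.2 9.4 5; 0 0 0 0 0 0 5")

```text
time: 34.93
tool_pos: [0.4573, 0.3561, 0.1476]
tcp_rot: [-1.195, -2.545, -0.191]
wrist_force: [-0.6, -0.2, -1.3]
width: 0.2
```

Run:
```python
from h import *
from rod import *
c=read_camera("side")
crop(c,(240,230,320,340),6,"s61")
goal([.4655,.345,.06],1,(.05,0,1))
```

```text
t 34.98 tip [0.4671 0.344  0.0912] h [ 0.047 -0.     0.999] dtool [-9.1 -0.1 30. ] ang 0.2 w/row [0.003 0.002 0.001] pivot shift [-0.1  0.2 -0.1] q [ 0.4   0.19  1.84  0.35  1.26 -0.42] F [ 0.3 -0.  -1.3] wd 0.201
world axes in tool [array([-0.6 ,  0.77, -0.23]), array([0.72, 0.64, 0.25]), array([ 0.34, -0.02, -0.94])]
```

View pics/s61.png

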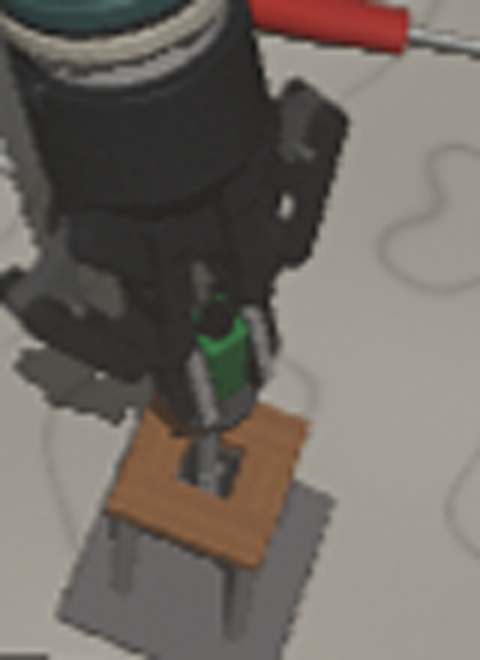

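Request:
servo_tool(targets="0 0 0 -3.4 0 9.4 5; 0 0 0 -3.4 0 9.4 5; 0 0 0 -3.4 0 9.4 5; 0 0 0 0 0 0 5")

```text
time: 35.32
tool_pos: [0.4576, 0.3562, 0.116]
tcp_rot: [-1.195, -2.546, -0.193]
wrist_force: [-0.6, 0.1, -1.2]
width: 0.2
```

Run:
```python
from h import *
from rod import *
c=read_camera("side")
crop(c,(240,230,320,340),6,"s62")
goal([.4655,.345,.025],1,(.05,0,1))
```

```text
t 35.37 tip [0.4678 0.3443 0.0598] h [ 0.045 -0.002  0.999] dtool [-10.1  -0.8  33.4] ang 0.3 w/row [0.005 0.002 0.002] pivot shift [-0.1  0.3 -0.1] q [ 0.4   0.21  1.86  0.36  1.2  -0.44] F [-0.2 -0.  -1.7] wd 0.199
world axes in tool [array([-0.6 ,  0.77, -0.23]), array([0.72, 0.64, 0.26]), array([ 0.34, -0.01, -0.94])]
```

View pics/s62.png

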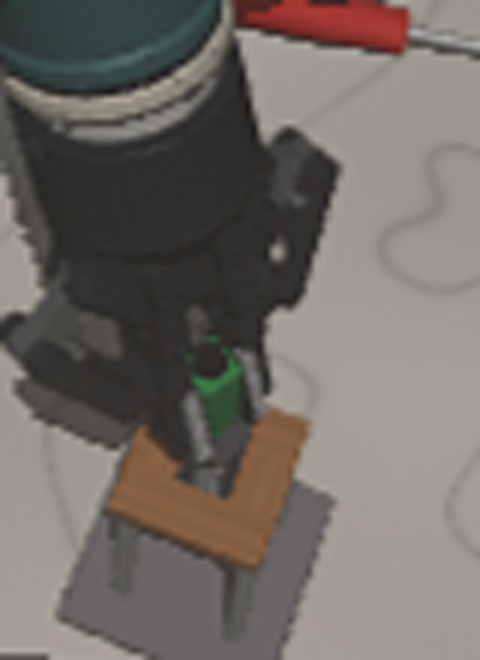

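Request:
servo_tool(targets="0 0 0 -4.4 -1 9 5; 0 0 0 -3.4 0 9.4 5; 0 0 0 0 0 0 5")

```text
time: 35.62
tool_pos: [0.4583, 0.3551, 0.0957]
tcp_rot: [-1.195, -2.547, -0.196]
wrist_force: [-0.6, 0.4, -2.1]
width: 0.206
```

Run:
```python
from h import *
from rod import *
c=read_camera("side")
crop(c,(240,230,320,340),6,"s63")
goal([.4655,.345,.025],1,(.05,0,1))
for z in (.105,.11,.125):print(z,((np.array(proj(c,np.array([.4655,.345,z])))-[240,230])*6).round(0))
```

```text
t 35.67 tip [0.4684 0.3432 0.0394] h [ 0.043 -0.003  0.999] dtool [-1.9 -0.9 14.6] ang 0.4 w/row [0.007 0.003 0.002] pivot shift [-0.1  0.4 -0.1] q [ 0.4   0.23  1.88  0.36  1.17 -0.46] F [-0.2 -0.7 -1.6] wd 0.202
world axes in tool [array([-0.6 ,  0.77, -0.23]), array([0.72, 0.64, 0.26]), array([ 0.34, -0.01, -0.94])]
0.105 [209. 460.]
0.11 [210. 455.]
0.125 [212. 439.]
```

View pics/s63.png

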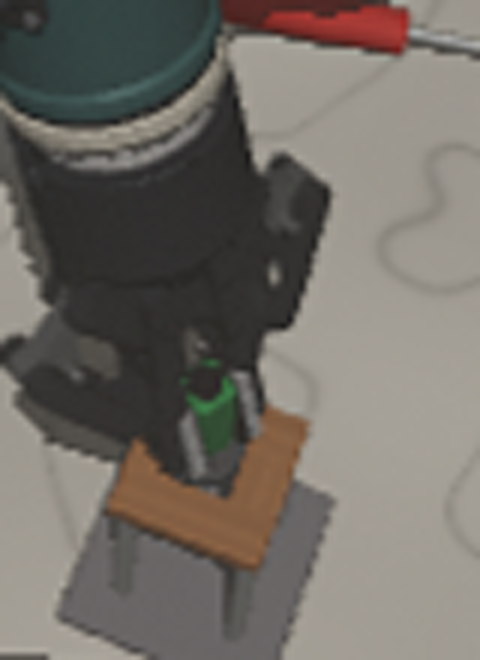

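Request:
servo_tool(targets="0 0 0 -1.7 0 4.7 5; 0 0 0 -1 0 2.8 5; 0 0 0 0 0 0 5")

```text
time: 35.92
tool_pos: [0.459, 0.3555, 0.0881]
tcp_rot: [-1.195, -2.547, -0.198]
wrist_force: [0.6, -0.8, -1.1]
width: 0.2
```

Request:
servo_tool(targets="0 0 0 -0.8 0 2.3 5; 0 0 0 0 0 0 5")

```text
time: 36.08
tool_pos: [0.459, 0.3556, 0.0856]
tcp_rot: [-1.195, -2.547, -0.198]
wrist_force: [-0.2, 0.3, -1.6]
width: 0.2
```

Run:
```python
from h import *
from rod import *
c=read_camera("side")
crop(c,(240,230,320,340),6,"s64")
goal([.4655,.345,.025],1,(.05,0,1))
```

```text
t 36.13 tip [0.4693 0.3437 0.029 ] h [ 0.041 -0.004  0.999] dtool [ 1.8 -2.1  5. ] ang 0.5 w/row [0.009 0.003 0.003] pivot shift [-0.1  0.5 -0.1] q [ 0.4   0.25  1.89  0.36  1.15 -0.47] F [ 0.2  0.2 -0.5] wd 0.202
world axes in tool [array([-0.6 ,  0.77, -0.23]), array([0.72, 0.64, 0.26]), array([ 0.34, -0.01, -0.94])]
```

View pics/s64.png

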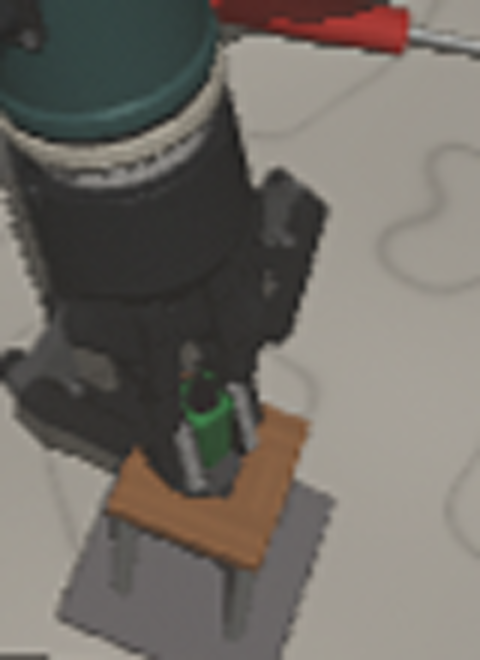

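Request:
servo_tool(targets="0 0 0 0.5 -1.5 2.8 5; 0 0 0 0 0 0 5")

```text
time: 36.3
tool_pos: [0.4575, 0.3561, 0.0839]
tcp_rot: [-1.195, -2.548, -0.2]
wrist_force: [-0.2, 0.3, -1.3]
width: 0.199
```

Request:
servo_tool(targets="0 0 0 -0.8 0 2.3 5; 0 0 0 0 0 0 5")

```text
time: 36.47
tool_pos: [0.4584, 0.3567, 0.0843]
tcp_rot: [-1.194, -2.549, -0.203]
wrist_force: [-0.6, 0.4, -1.2]
width: 0.199
```

Request:
servo_tool(targets="0 0 0 -0.8 0 2.3 5; 0 0 0 0 0 0 5")

```text
time: 36.63
tool_pos: [0.4595, 0.3574, 0.084]
tcp_rot: [-1.194, -2.551, -0.207]
wrist_force: [-0.3, 0.2, -2.4]
width: 0.2
```

Run:
```python
from h import *
from rod import *
c=read_camera("side")
crop(c,(200,200,340,360),4.5,"s65")
goal([.4655,.345,.025],1,(.05,0,1))
s=bot.read_state();print(s['joint_torque'],s['torque'])
```

```text
t 36.68 tip [0.4699 0.3457 0.0269] h [ 0.036 -0.008  0.999] dtool [ 1.5 -3.8  2.5] ang 0.9 w/row [0.015 0.003 0.005] pivot shift [-0.1  0.9 -0.1] q [ 0.4   0.25  1.89  0.37  1.14 -0.47] F [-0.   0.4 -1. ] wd 0.198
world axes in tool [array([-0.6 ,  0.77, -0.22]), array([0.72, 0.64, 0.26]), array([ 0.34, -0.  , -0.94])]
[-1.73006271e-02 -4.57994521e+01 -3.18140495e+01  1.53074808e+00
  1.01276614e+00 -2.77204686e-03] [-0.12980001 -0.15459696 -0.01278484]
```

View pics/s65.png

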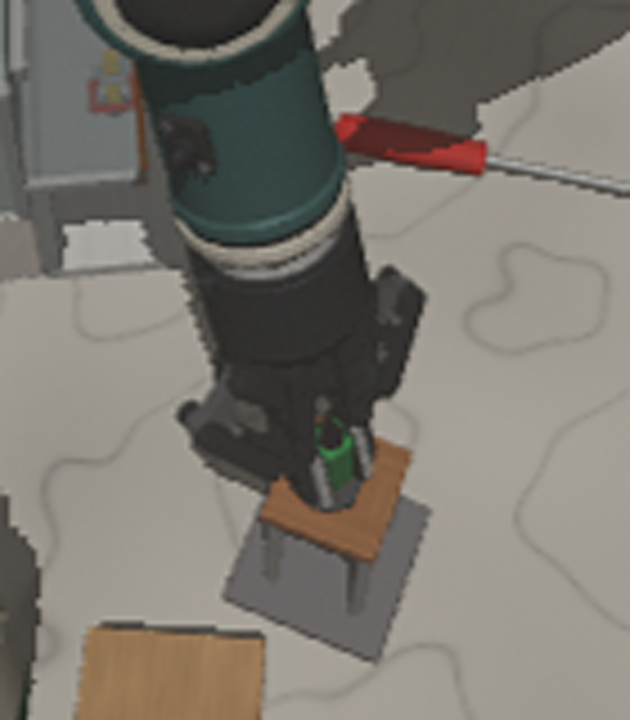

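Request:
servo_tool(targets="0 0 0 0 0 0 30; 0 0 0 0 0 0 45; 0 0 0 0 0 0 45; 0 0 0 0 0 0 45")

```text
time: 37.02
tool_pos: [0.4594, 0.3576, 0.0832]
tcp_rot: [-1.195, -2.55, -0.208]
wrist_force: [-0.6, -0.4, 0.1]
width: 0.527
```

Run:
```python
from h import *
from rod import *
c=read_camera("side")
crop(c,(240,230,320,340),6,"s66")
goal([.4655,.345,.025],1,(.05,0,1))
```

```text
t 37.07 tip [0.4695 0.3458 0.0261] h [ 0.036 -0.008  0.999] dtool [ 1.4 -3.6  1.7] ang 0.9 w/row [0.015 0.003 0.005] pivot shift [-0.1  0.9 -0.1] q [ 0.4   0.25  1.89  0.37  1.14 -0.47] F [-0.6 -0.2 -0.9] wd 0.521
world axes in tool [array([-0.6 ,  0.77, -0.22]), array([0.72, 0.64, 0.26]), array([ 0.34, -0.  , -0.94])]
```

View pics/s66.png

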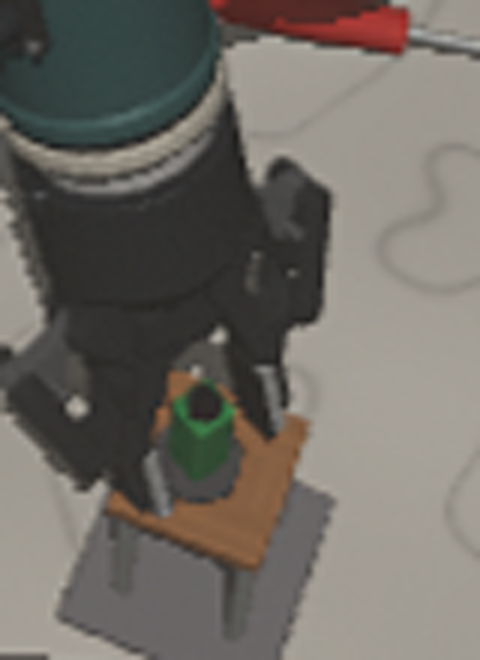

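Request:
servo_tool(targets="0 0 0 0 0 -15 45; 0 0 0 0 0 -25 45; 0 0 0 0 0 -35 45; 0 0 0 0 0 -40 45; 0 0 0 0 0 -40 45; 0 0 0 0 0 0 45")

```text
time: 37.57
tool_pos: [0.4902, 0.3147, 0.2285]
tcp_rot: [-1.191, -2.543, -0.192]
wrist_force: [1.4, 0.8, 1.2]
width: 0.524
```

Run:
```python
from h import *
from rod import *
c=read_camera("side");t=read_camera("top")
crop(c,(0,0,512,384),1.5,"s67");crop(t,(0,0,512,384),1.5,"t67")
goal([.4655,.345,.025],1,(.05,0,1))
```

```text
t 37.67 tip [0.4956 0.3022 0.1652] h [0.057 0.001 0.998] dtool [ -0.    7.8 149.5] ang 0.4 w/row [-0.006 -0.004 -0.002] pivot shift [ 0.2 -0.3  0.1] q [ 0.32  0.16  1.73  0.33  1.42 -0.45] F [ 0.1 -0.8  0.5] wd 0.53
world axes in tool [array([-0.6 ,  0.77, -0.24]), array([0.72, 0.64, 0.25]), array([ 0.35, -0.02, -0.94])]
```

View pics/s67.png

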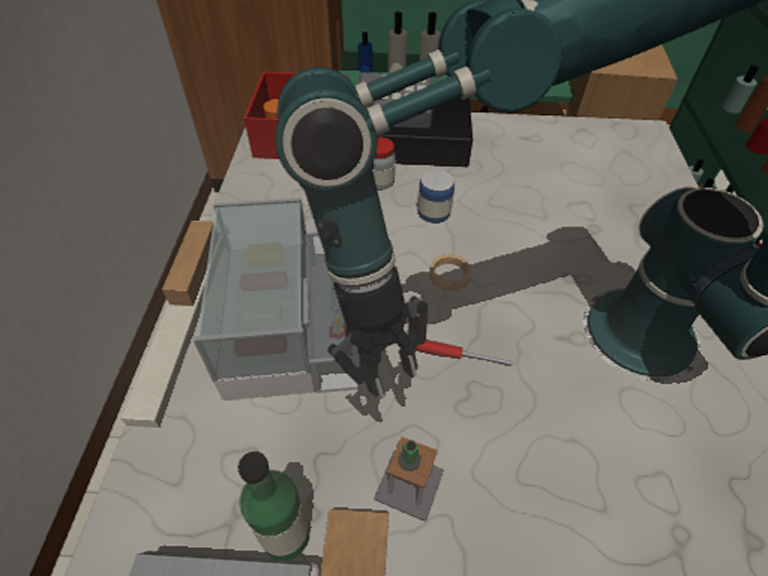

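View pics/t67.png

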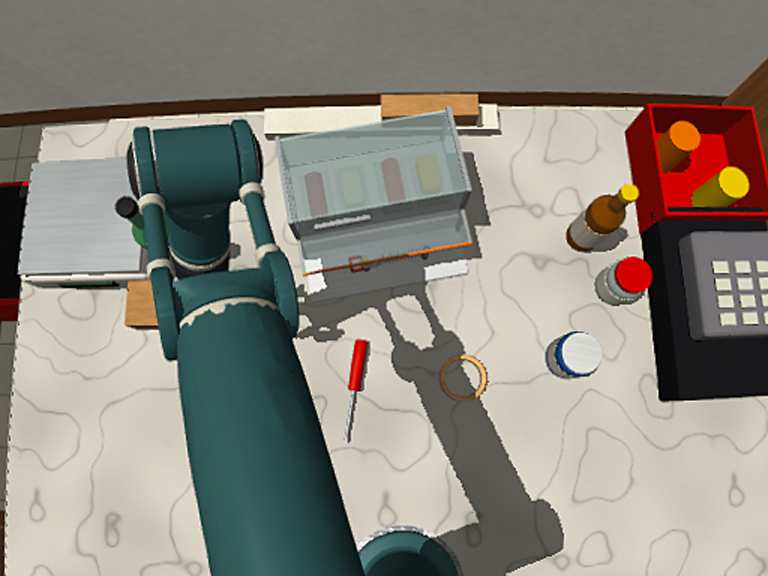

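Request:
servo_tool(targets="0 0 0 15 -35 0 45; 0 0 0 15 -35 -10 45; 0 0 0 15 -35 -10 45; 0 0 0 0 0 0 45; 0 0 0 0 0 0 45")

```text
time: 38.08
tool_pos: [0.3751, 0.2722, 0.2468]
tcp_rot: [-1.187, -2.522, -0.159]
wrist_force: [0.8, 0.3, 0.2]
width: 0.525
```

Run:
```python
from h import *
from rod import *
c=read_camera("side");t=read_camera("top")
crop(c,(190,130,290,330),3,"s68");crop(t,(190,130,320,200),6,"t68")
from red import red
red(69)
s=bot.read_state();print(s['time'],s['tool_pos'],s['wrist_force'],s['joint_vel'])
for n,z in (("post",66),):
    for k,cc,o,sc in (("s",c,(190,130),3),("t",t,(190,130),6)): print(k,((np.array(proj(cc,case2w(0,40,z)))-o)*sc).round())
```

```text
26 [-2.2 59.9] [28.4 25.1] 0.9 [-16.5  47.1] [12.1 72.3]
t 38.28 h [0.059 0.006 0.999] collar [-193.2  276.4  270.3] tip [-197.9  276.   191.9] at z50 [-206.3  275.1   50. ] F [-0.3  0.3  0.2] w 0.531 q [ 0.31 -0.07  1.92  0.32  1.48 -0.44]
[array([-4.6,  8.6, -2.2]), array([8.1, 5.1, 2.9]), array([ 3.6, -0.5, -9.3])]
38.2833 [0.37703661 0.27285554 0.24717879] [-0.29297301  0.28182028  0.17362263] [-0.00223572  0.00628123 -0.01310171  0.00130352  0.00395525 -0.00024772]
s [101. 245.]
t [320. 256.]
```

View pics/s68.png

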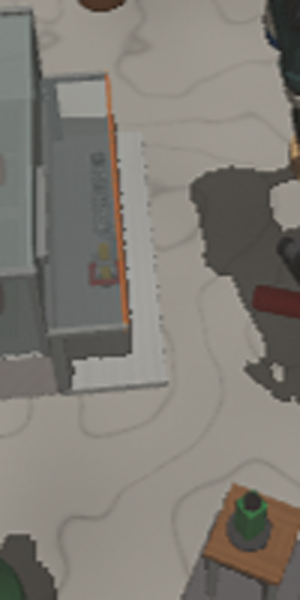

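View pics/t68.png

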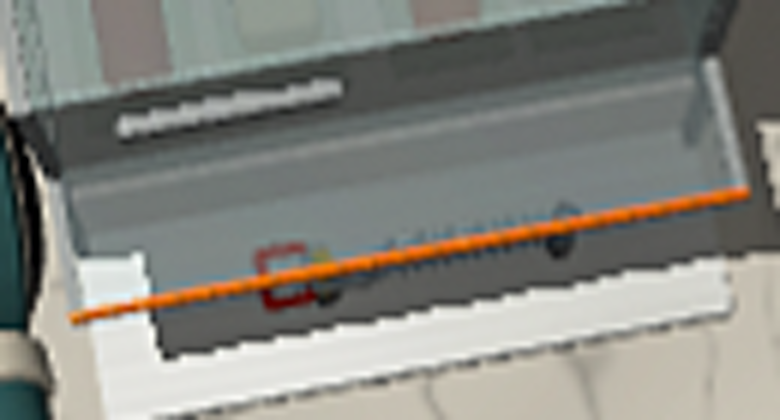

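Run:
```python
from h import *
c=read_camera("side")
crop(c,(205,170,245,240),8,"s70")
for p in ((0,40,66),(0,40,10),(0,40,50),(0,48,50),(0,59,50),(0,15,50)): print(p,((np.array(proj(c,case2w(*p)))-(205,170))*8).round())
```

```text
(0, 40, 66) [148. 332.]
(0, 40, 10) [157. 422.]
(0, 40, 50) [151. 359.]
(0, 48, 50) [152. 377.]
(0, 59, 50) [154. 401.]
(0, 15, 50) [148. 304.]
```

View pics/s70.png

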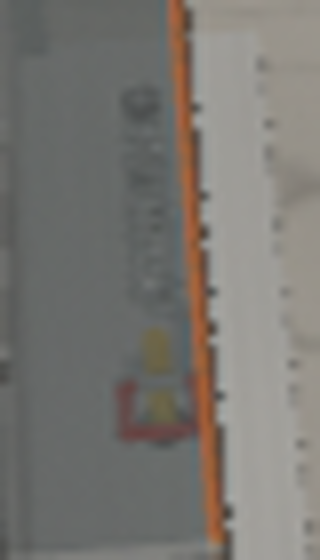

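```bash
python3 -c "
from workcell import finish_job
print(finish_job())"
```

```text
the job is handed in; nothing more can be done
None
```

The spring is hooked onto its yellow post under tension, and the puller is standing upright in its stand again. I handed the job in at about 38.4 s of the 54 s allowed.

**Last checks:**
- **Hook:** the red loop measures about (-2, 60) mm in case x, y, against (0, 59) expected for a seated hook. In the side view the hook's end bar crosses just beyond the post.
- **Puller:** it hangs through the hole with its collar flat on the plate.
- **Arm:** it was clear, with about 0 N at the wrist.
- **Other things:** the ones in view looked undisturbed. The arm hid part of the top view near the stand, so I checked that area with the side camera only.

**What went wrong or disagreed:**
- **Grip slip:** the first grip slipped during the pull, so the spring came back from about 20 mm of stretch with the puller still wedged in the loop. You asked for no snap-back, so this may count against the job. I then pushed the puller clear of the ledge, gripped it firmly and drew the spring to an estimated 48 mm, within the 60 mm limit.
- **Fingertip position:** the fingertips seen in the images lay about 30 mm behind the reported TCP. That is why the first grip held only the top of the handle.
- **Puller lean:** before lowering the puller into the stand, the side view showed it leaning about 3° more than my model said. I corrected this from the picture.

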